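# Change the fabric-printing table over from waxing to rinsing

### The job

Waxing is over: put the lid on the low wide wax pot and slide that pot along the hob from the heating ring into the free resting ring, then slide the tall rinse pot into the heating ring in its place; both pots are only ever slid, never lifted or tipped, and each ends standing inside its marked ring. Stand every printing stamp that is on the table upright, handle up, across the narrow drying rail so that it balances there on the rail alone. Leave the tub, the glue bottle and the tape roll where they are.

Things in the scene. Friction and masses are not known exactly. Their poses are not given: they have to be found in the camera images.
- ring_heat (a point): Centre of the middle ring on the flat black table-top hob: the heating ring, marked with three circles one inside the other (outer one 144 mm across). At the height of the hob's top, 30 mm over the table. x points away from the robot's side to the hob's far edge, y along the row of rings. The hob is fixed, 220 mm deep (x), 460 mm long (y), smooth and level.
- ring_left (a point): Centre of the resting ring at the +y end of the hob, a single plain circle 144 mm across, 145 mm from the heating ring's centre; on the hob's top, axes as ring_heat.
- ring_right (a point): Centre of the resting ring at the -y end of the hob, a single plain circle 144 mm across, 145 mm from the heating ring's centre; on the hob's top, axes as ring_heat.
- wax_pot_mid (a point): The low wide steel wax pot, open on top, 124 mm across, 60 mm high, wall 4 mm, 0.4 to 0.8 kg, standing loose on the hob's heating ring at the start. Point: on its axis, half-way up (30 mm above its underside). z up; its handle points along its -x. It slides on the hob with moderate friction.
- wax_pot_handle (a point): Grip point of the wax pot's straight black handle, a level bar 18 mm wide, 16 mm high, that runs from the wall out to about 120 mm from it. Point: the bar's centre, 122 mm from the pot's axis along the pot's -x, 45 mm above its underside. Axes as the pot.
- wax_pot_rim (a point): Centre of the wax pot's mouth, at the rim's height, 60 mm above its underside. Inner diameter 116 mm. Axes as the pot.
- rinse_pot_mid (a point): The tall narrow steel rinse pot, open on top, 104 mm across, 88 mm high, 0.37 to 0.7 kg, standing loose on one of the two resting rings at the start. Point: on its axis, half-way up (44 mm above its underside). z up; its handle points along its -x.
- rinse_pot_handle (a point): Grip point of the rinse pot's straight black handle, same bar as the wax pot's. Point: the bar's centre, 112 mm from the pot's axis along the pot's -x, 50 mm above its underside.
- lid_knob (a point): The wax pot's loose steel lid, a disc 134 mm across and 5 mm thick with a black upright round knob (26 mm across, 34 mm tall) on its middle, 0.16 kg; at the start it lies on the resting ring that has no pot. Point: centre of the knob, 17 mm above the disc's top and 30 mm above the lowest point of the lid. z up.
- lid_rim (a point): Centre of the underside of the lid's disc, 22 mm below lid_knob; this face rests on the pot's rim. Below it a tapered plug, 8 mm deep, 106 mm across at the top and 94 mm at the bottom, goes inside the pot's mouth.
- rail_top (a point): Middle of the top face of the fixed wooden drying rail: a level beam 30 mm wide (x) and 360 mm long (y), its top 60 mm above the table, on two feet (100 by 26 mm, 38 mm high) 150 mm either side of its middle. z up.
- stamp0_mid (a point): A wooden printing stamp (may be absent; all are alike): block 70 mm long (x) by 50 mm wide (y) by 24 mm thick, on top an upright bar handle 50 mm long (x), 24 mm wide (y), 42 mm tall; 66 mm high in all, 0.11 kg. Point: on its centre line, 33 mm above its underside (9 mm above the block's top). z up. It starts standing on the table, handle up.
- stamp1_mid (a point): A wooden printing stamp (may be absent; all are alike): block 70 mm long (x) by 50 mm wide (y) by 24 mm thick, on top an upright bar handle 50 mm long (x), 24 mm wide (y), 42 mm tall; 66 mm high in all, 0.11 kg. Point: on its centre line, 33 mm above its underside (9 mm above the block's top). z up. It starts standing on the table, handle up.
- stamp2_mid (a point): A wooden printing stamp (may be absent; all are alike): block 70 mm long (x) by 50 mm wide (y) by 24 mm thick, on top an upright bar handle 50 mm long (x), 24 mm wide (y), 42 mm tall; 66 mm high in all, 0.11 kg. Point: on its centre line, 33 mm above its underside (9 mm above the block's top). z up. It starts standing on the table, handle up.
- stamp3_mid (a point): A wooden printing stamp (may be absent; all are alike): block 70 mm long (x) by 50 mm wide (y) by 24 mm thick, on top an upright bar handle 50 mm long (x), 24 mm wide (y), 42 mm tall; 66 mm high in all, 0.11 kg. Point: on its centre line, 33 mm above its underside (9 mm above the block's top). z up. It starts standing on the table, handle up.
- stamp4_mid (a point): A wooden printing stamp (may be absent; all are alike): block 70 mm long (x) by 50 mm wide (y) by 24 mm thick, on top an upright bar handle 50 mm long (x), 24 mm wide (y), 42 mm tall; 66 mm high in all, 0.11 kg. Point: on its centre line, 33 mm above its underside (9 mm above the block's top). z up. It starts standing on the table, handle up.
- tub: Bystander: open white plastic tub, 110 by 150 by 60 mm, origin under its centre, on the table beyond the hob.
- glue: Bystander: white glue bottle, 60 mm across, 140 mm tall, origin under its centre.
- tape: Bystander: cardboard tape roll lying flat, 100 mm across, 45 mm high, origin under its centre.
There are look-alikes about, which are no part of the job. What is shaped like the part that bears stamp4_mid but turquoise or white is not meant.

How it is judged:
By the outcome, as a careful person would: the job done as asked, in the order asked, and still so for the second after the job is handed in, with the robot touching nothing.
Of stamp0, stamp1, stamp2, stamp3, stamp4 only 3 to 5 are there at a start; the rules pass over those that are not, and their reading is None.
At some moment in a run one of rinse_pot may be knocked a few centimetres aside while the robot is not near it.
Once in a run the grip may slacken for a moment while it holds something.
It also fails if it takes over 210 s, if anything falls off the work surface, if the arm or the gripper's body presses on something with over 40 N, if the wrist force passes 120 N, or if a joint passes its speed limit or range.

### The arm

A 6-joint arm with a two-finger parallel gripper is mounted at the origin on the work surface. World frame = base frame: x ahead of the robot, y to its left, z up, the work surface at z = 0. Lengths are in m, angles in rad, forces in N, time in s.
With the tool pointing down it reaches from about 0.225 to 0.875 m from the base axis. Payload 3.4 kg.
Tool frame: the origin (TCP) lies at the very end of the fingers, on their centre line; the grasp point (between the pads) lies 19 mm behind it; z points along the fingers, y is the line along which they close (so a half turn about z gives the same grasp; the last joint's range is limited). The gripper opens to 85 mm and grips with 20 to 120 N. Pads are 22 mm wide; open, the fingers measure 114 mm over their backs; the gripper's body (76 mm by 85 mm) begins 54 mm behind the grasp point. The pads swing forward as they close: fully open they stand 13 mm farther back than shut.
Start: joints at [-1.432, 0.276, 1.505, -0, 1.361, -0.121], TCP at [0.148, -0.556, 0.231] pointing down, gripper open.
Joint ranges: [-2.89, 2.89], [-0.75, 2.08], [0.22, 2.7], [-1.18, 4.32], [0.11, 2.71], [-2.7, 2.7]. Speed limits (rad/s): [2.57, 2.57, 3.14, 3.14, 3.14, 3.14].

### API

Orientations are given as a unit quaternion [w, x, y, z].
In Python, from rig import get_state, optics, sign_off gives the robot as it stands.
- The arm moves only by the tool send_rows, never from a script. Its argument "increments" is a list of rows, each an object with "gripper": the gripper's target within -1 to 1 (shut at 1, half-way at 0, fully open at -1); "linear": the shift along the world's x, y, z in m, a list of three; "delta_rot": the turn, a rotation vector about the world's x, y, z in rad, a list of three. In form: [{"gripper": gripper, "linear": [dx, dy, dz], "delta_rot": [rx, ry, rz]}, ...]. A call has 1 to 8 rows; each row is the pose to reach, as a shift and turn from the pose commanded when the call began; what a row does not reach only later rows make up. A row lasts 1/10 s, in which the tool goes at most 50 mm and 8.59 degrees, less where a joint would pass 70% of its speed; a pose out of reach is approached as far as the arm can. A call with a gripper value outside its range is refused whole. The fingers move at their own pace and stop on an object; "newtons" is the grip in N (left out, the last holds). Time passes only in rows, so rows that repeat a pose let the fingers close. It gives the time, the measured TCP pose, the force, the opening and the grip force at its end, in the units of the state.
- get_state(): the state, without advancing time (a new reading comes with each control period).
- optics.get_image(name): name is "side" or "top" or "wrist"; returns a dict with "pixels" (400x640x3 uint8, blue, green, red), "K" (3x3 intrinsics, pixels), "rvec" (rotation vector, rad) and "tvec" (3), from world to camera coordinates, as OpenCV has them; the wrist camera has in their place "T_tool_cam" (4x4, takes a point from camera to tool coordinates, whose origin is the TCP and whose axes are the flange's). Camera axes: x right, y down, z forward; pixel columns grow to the right and rows downward; lengths in m; the calibration is good to about 2 mm. A picture is of the moment at which its call begins: read the wrist's pose just before it. There is no depth.
- sign_off(): hands the job in; it is judged then, once.
The state is a dict: "clock": time; "qpos": joint angles; "qd": joint speeds; "effort": joint torques, N m; "position": TCP position; "ee_rot": TCP orientation; "contact_force": force on the tool from outside, world axes, zero at the start; "moment": the same for the moment, N m; "width": finger opening in m; "gripper_force": force on a finger pad.
Only numpy, scipy, OpenCV 4.12 (cv2) and the standard library are available. Lean on these libraries where they do the work, as an engineer would, in place of code of your own. Each camera call takes 0.05 s, during which the arm holds its last target. There are 200 camera calls.

## Working session

There is one attempt and no reset: what is moved stays moved. The work goes in short steps, Python scripts to look and compute and a tool call to move; the robot and the scene stay as the last step left them, time stands still between calls to the robot, and variables do not carry over. Pictures are saved under pics/ and viewed, at most 14 in all, crops included, and the job is handed in when it is done.

Besides the shell and the picture viewer there is one more tool, called after "Emit:" as name(argument=value, ...) on one line, values as JSON. send_rows: Moves the arm, as the interface text tells. Its arguments: {"type":"object","properties":{"increments":{"type":"array"},"newtons":{"type":"number"}},"required":["increments"]}

```bash
ls; mkdir -p pics
python3 - <<'E'
from rig import get_state, optics
import cv2
for n in ("top","side"):
    d=optics.get_image(n); cv2.imwrite(f"pics/{n}0.png",d["pixels"]); print(n,d["K"],d["rvec"],d["tvec"])
print(get_state())
print(optics.get_image("wrist")["T_tool_cam"])
E
```

```text
pics
top [[436.36944767   0.         319.07253053]
 [  0.         436.36944767 195.01390403]
 [  0.           0.           1.        ]] [ 2.19266504 -2.21434419  0.04779631] [0.05877923 0.54555233 1.18353185]
side [[435.73518964   0.         316.17094157]
 [  0.         435.73518964 204.24675828]
 [  0.           0.           1.        ]] [ 0.26298337 -2.75931042  1.26791968] [0.54129886 0.09319222 1.2549728 ]
{'clock': 0.1, 'qpos': array([-1.43199359e+00,  2.76559902e-01,  1.50600826e+00,  2.74400558e-05,
        1.36069171e+00, -1.20998845e-01]), 'qd': array([ 0.0008326 , -0.00093368, -0.0034616 ,  0.0012802 ,  0.00016552,
        0.00044785]), 'effort': array([ 1.41570203e-03, -4.17698228e+01, -2.46404171e+01, -2.70540659e-04,
        5.78707026e-03,  5.38051268e-06]), 'position': array([ 0.1476513 , -0.555239  ,  0.23050946]), 'ee_rot': array([-8.33694396e-04,  9.91574777e-01,  1.29532878e-01,  5.99475392e-06]), 'contact_force': array([-0.61721188,  0.63428987, -0.02407594]), 'moment': array([-0.02411647, -0.00228413, -0.00951019]), 'gripper_force': 0.0, 'width': 0.08505332828250511}
[[-8.47721151e-04 -9.63819044e-01 -2.66556056e-01  6.68611290e-02]
 [ 9.99999460e-01 -9.77077419e-04  3.52665523e-04 -7.40764604e-04]
 [-6.00351651e-04 -2.66555613e-01  9.63819353e-01 -1.43162408e-01]
 [ 0.00000000e+00  0.00000000e+00  0.00000000e+00  1.00000000e+00]]
```

View pics/top0.png

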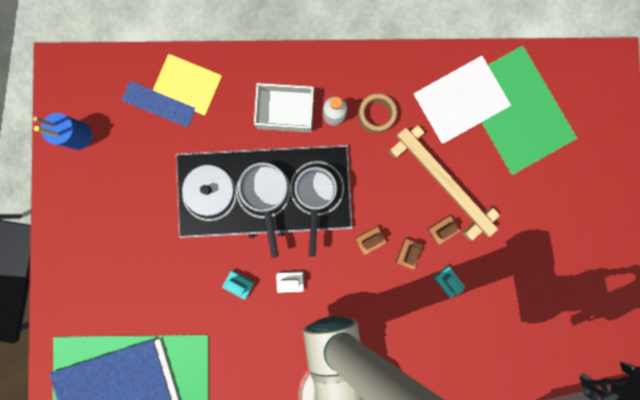

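View pics/side0.png

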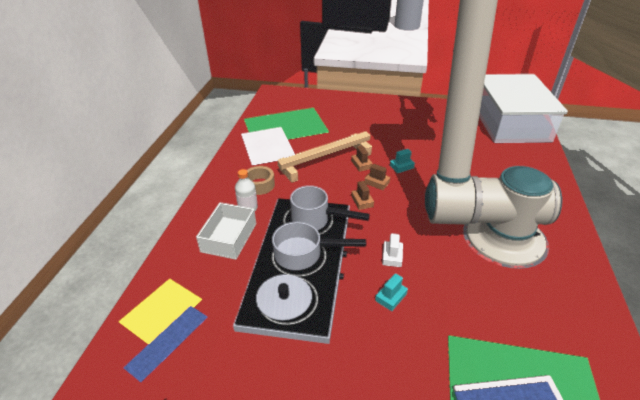

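The top view shows the lid at (208,190), the wax pot at (264,190) and the rinse pot at (317,188). So the free ring is ring_left, where the lid lies. The stamp-shaped things are brown at (371,240), (410,253) and (445,230), turquoise at (238,284) and (450,281), and white at (290,282). Only the three brown ones fit, since turquoise and white are excluded. I'll confirm that in a crop.

```bash
cat > h.py <<'E'
import numpy as np, cv2
from rig import get_state, optics
from scipy.spatial.transform import Rotation as R
def cam(n):
    if n=="wrist":
        s=get_state(); d=optics.get_image(n); q=s["ee_rot"]; T=np.eye(4)
        T[:3,:3]=R.from_quat([q[1],q[2],q[3],q[0]]).as_matrix(); T[:3,3]=s["position"]
        M=T@d["T_tool_cam"]; d["Rwc"]=M[:3,:3]; d["o"]=M[:3,3]
    else:
        d=optics.get_image(n); r=cv2.Rodrigues(np.array(d["rvec"],float))[0]
        d["Rwc"]=r.T; d["o"]=-r.T@np.array(d["tvec"]).ravel()
    d["hsv"]=cv2.cvtColor(d["pixels"],cv2.COLOR_BGR2HSV)
    return d
def cast(d,uv,z):
    uv=np.atleast_2d(np.array(uv,float)); p=np.c_[uv,np.ones(len(uv))]@np.linalg.inv(d["K"]).T@d["Rwc"].T
    return d["o"]+p*((z-d["o"][2])/p[:,2])[:,None]
def proj(d,P):
    c=(np.atleast_2d(P)-d["o"])@d["Rwc"]; c=c@d["K"].T; return c[:,:2]/c[:,2:]
def blobs(m,amin=40):
    n,l,st,c=cv2.connectedComponentsWithStats(m.astype(np.uint8))
    return [(c[i],st[i],(l==i)) for i in range(1,n) if st[i,4]>=amin]
def crop(d,x0,y0,x1,y1,k,name):
    cv2.imwrite("pics/"+name,cv2.resize(d["pixels"][y0:y1,x0:x1],None,fx=k,fy=k,interpolation=cv2.INTER_CUBIC))
E
python3 - <<'E'
from h import *
d=cam("top")
a=d["pixels"][140:270,170:370]; b=d["pixels"][120:300,350:510]
a=cv2.resize(a,None,fx=4,fy=4,interpolation=cv2.INTER_CUBIC)
cv2.imwrite("pics/hob.png",a); crop(d,350,120,510,300,3.3,"st.png")
for u in [(371,240),(410,253),(445,230),(238,284),(450,281),(290,282),(300,200)]: print(u,d["hsv"][u[1],u[0]],cast(d,u,0.024).round(3))
E
```

```text
(371, 240) [ 12 137 125] [[ 0.423 -0.085  0.024]]
(410, 253) [ 12 135 117] [[ 0.387 -0.19   0.024]]
(445, 230) [ 12 136 122] [[ 0.448 -0.286  0.024]]
(238, 284) [ 89 157 112] [[0.309 0.273 0.024]]
(450, 281) [ 90 154 124] [[ 0.311 -0.296  0.024]]
(290, 282) [ 30   1 254] [[0.313 0.134 0.024]]
(300, 200) [103  17 182] [[0.533 0.105 0.024]]
```

View pics/hob.png

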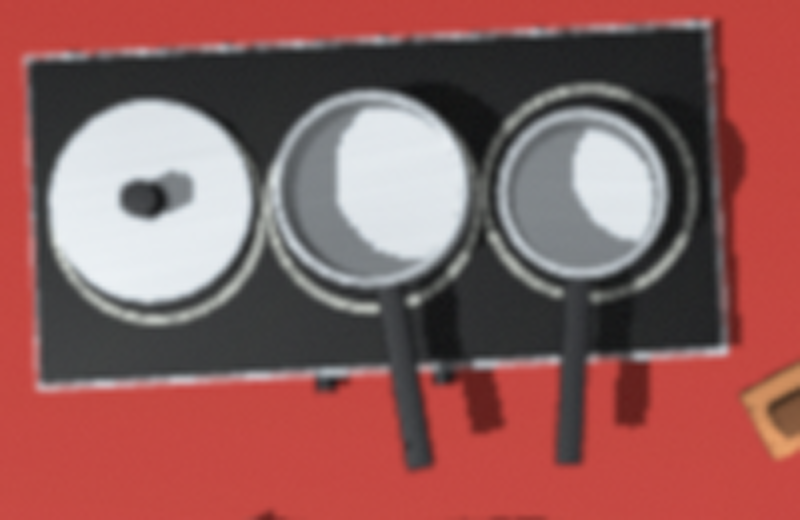

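View pics/st.png

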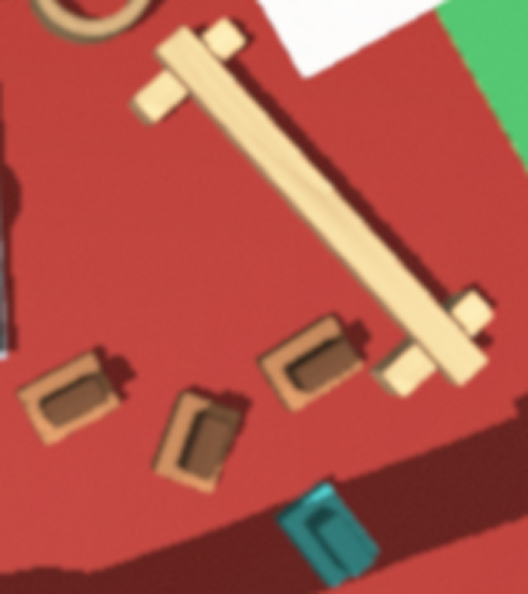

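The crop confirms three brown stamps, at roughly (371,240), (410,253) and (445,230). The turquoise one at (450,281) is a look-alike. The lid lies on the left ring, the wax pot is in the middle and the rinse pot is on the right.

```bash
cat > meas.py <<'E'
from h import *
d=cam("top")
f=lambda L: np.array(L,float)/4+[170-.375,140-.375]
g=lambda L: np.array(L,float)/3.3+[350-.35,120-.35]
H=cast(d,f([(25,58),(712,22),(727,350),(40,388)]),.03); c=H.mean(0)
yv=(H[0]+H[3]-H[1]-H[2]); print("hob",c.round(4),"len",np.linalg.norm(yv)/2,"yawdeg",np.degrees(np.arctan2(-yv[0],yv[1])))
yv/=np.linalg.norm(yv); print("left",(c+.145*yv).round(4),"right",(c-.145*yv).round(4))
w=cast(d,f([(270,189),(476,189),(373,90),(373,288)]),.09); print("wax",w.mean(0).round(4),w[0,1]-w[1,1],w[2,0]-w[3,0])
r=cast(d,f([(497,193),(668,193),(582,107),(582,280)]),.118); print("rinse",r.mean(0).round(4),r[0,1]-r[1,1],r[2,0]-r[3,0])
l=cast(d,f([(49,200),(253,200),(151,98),(151,302)]),.043); print("lid",l.mean(0).round(4),l[0,1]-l[1,1],l[2,0]-l[3,0])
print("knob top",cast(d,f([(136,198)]),.077).round(4))
h=cast(d,f([(395,300),(420,465)]),.083);print("waxhandle",h.round(4))
h=cast(d,f([(575,285),(568,462)]),.088);print("rinsehandle",h.round(4))
t=cast(d,g([(157,47),(190,25),(488,358),(460,385)]),.06); a=(t[2]+t[3]-t[0]-t[1])/2
print("rail",t.mean(0).round(4),np.linalg.norm(a),"yaw",np.degrees(np.arctan2(a[1],a[0])))
hs=d["hsv"]; m=(hs[...,0]>8)&(hs[...,0]<18)&(hs[...,1]>110)&(hs[...,2]<240); m[:200]=0; m[290:]=0
for cc,st,mk in blobs(m):
    p=np.argwhere(mk)[:,::-1]; q=cast(d,p,.024)[:,:2].astype(np.float32); print(cc.round(1),st[4],cv2.minAreaRect(q))
E
python3 meas.py
```

```text
hob [0.5587 0.2024 0.03  ] len 0.46266306080835107 yawdeg 2.531084521962216
left [0.5523 0.3472 0.03  ] right [0.5651 0.0575 0.03  ]
wax [0.5653 0.1971 0.09  ] 0.13151945072730742 0.12667122565599276
rinse [0.5597 0.0634 0.118 ] 0.10651817564960536 0.10791788841230776
lid [0.5622 0.3506 0.043 ] 0.13557196914050157 0.13588943903884987
knob top [[0.5616 0.3517 0.077 ]]
waxhandle [[0.4942 0.1842 0.083 ]
 [0.3887 0.1688 0.083 ]]
rinsehandle [[0.5026 0.0687 0.088 ]
 [0.3901 0.0742 0.088 ]]
rail [ 0.5773 -0.2846  0.06  ] 0.3573655000209269 yaw -139.1072570916098
[443.5 229.7] 498 ((0.4485657811164856, -0.2818698585033417), (0.05061386525630951, 0.0727016031742096), 31.65333366394043)
[370.3 240.2] 482 ((0.4225422739982605, -0.08357147872447968), (0.0501730814576149, 0.07000488042831421), 27.546436309814453)
[408.9 253.4] 493 ((0.38604846596717834, -0.18737982213497162), (0.051856935024261475, 0.0699271485209465), 68.41564178466797)
```

Emit:
send_rows(increments=[{"gripper": -1, "linear": [0.17, 0.36, 0.04], "delta_rot": [0, 0, 0]}, {"gripper": -1, "linear": [0.17, 0.36, 0.04], "delta_rot": [0, 0, 0]}, {"gripper": -1, "linear": [0.17, 0.36, 0.04], "delta_rot": [0, 0, 0]}, {"gripper": -1, "linear": [0.17, 0.36, 0.04], "delta_rot": [0, 0, 0]}, {"gripper": -1, "linear": [0.17, 0.36, 0.04], "delta_rot": [0, 0, 0]}, {"gripper": -1, "linear": [0.17, 0.36, 0.04], "delta_rot": [0, 0, 0]}, {"gripper": -1, "linear": [0.17, 0.36, 0.04], "delta_rot": [0, 0, 0]}, {"gripper": -1, "linear": [0.17, 0.36, 0.04], "delta_rot": [0, 0, 0]}])

```text
clock: 1.05
position: [0.318, -0.194, 0.2717]
ee_rot: [0.0, 0.992, 0.129, 0.0]
contact_force: [1.4, -0.5, 0.3]
width: 0.0857
gripper_force: 0.0
```

Emit:
send_rows(increments=[{"gripper": -1, "linear": [0.15, 0.33, 0], "delta_rot": [0, 0, 0]}, {"gripper": -1, "linear": [0.15, 0.33, 0], "delta_rot": [0, 0, 0]}, {"gripper": -1, "linear": [0.15, 0.33, 0], "delta_rot": [0, 0, 0]}, {"gripper": -1, "linear": [0.15, 0.33, 0], "delta_rot": [0, 0, 0]}, {"gripper": -1, "linear": [0.15, 0.33, 0], "delta_rot": [0, 0, 0]}, {"gripper": -1, "linear": [0.15, 0.33, 0], "delta_rot": [0, 0, 0]}, {"gripper": -1, "linear": [0.15, 0.33, 0], "delta_rot": [0, 0, 0]}, {"gripper": -1, "linear": [0.15, 0.33, 0], "delta_rot": [0, 0, 0]}])

```text
clock: 1.85
position: [0.4691, 0.1385, 0.271]
ee_rot: [-0.001, 0.991, 0.132, 0.001]
contact_force: [-0.3, -0.1, -0.2]
width: 0.0854
gripper_force: 0.0
```

Emit:
send_rows(increments=[{"gripper": -1, "linear": [0.07, 0.21, 0], "delta_rot": [0, 0, 0]}, {"gripper": -1, "linear": [0.07, 0.21, 0], "delta_rot": [0, 0, 0]}, {"gripper": -1, "linear": [0.07, 0.21, 0], "delta_rot": [0, 0, 0]}, {"gripper": -1, "linear": [0.07, 0.21, 0], "delta_rot": [0, 0, 0]}, {"gripper": -1, "linear": [0.07, 0.21, 0], "delta_rot": [0, 0, 0]}, {"gripper": -1, "linear": [0.07, 0.21, 0], "delta_rot": [0, 0, 0]}, {"gripper": -1, "linear": [0.07, 0.21, 0], "delta_rot": [0, 0, 0]}])

```text
clock: 2.55
position: [0.5374, 0.3433, 0.2707]
ee_rot: [0.001, 0.992, 0.13, -0.001]
contact_force: [-0.0, -1.0, -0.3]
width: 0.085
gripper_force: 0.0
```

Run:
```python
from h import *
d=cam("wrist"); cv2.imwrite("pics/w1.png",d["pixels"]); print(d["K"][0],get_state()["position"])
```

```text
[326.54470269   0.         323.85353912] [0.53730182 0.34270722 0.27111516]
```

View pics/w1.png

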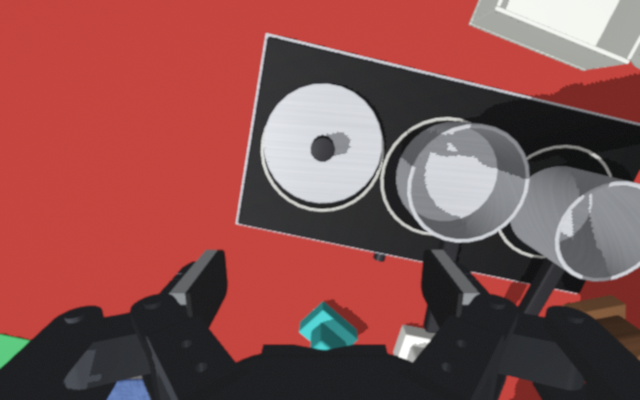

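The wrist view shows the lid disc at (322,143) with its knob at (322,148), and the wax pot rim near (468,182).

Run:
```python
from h import *
d=cam("wrist")
print("disc",cast(d,[[262,143],[383,143],[322,83],[322,203]],.043).mean(0).round(4),"knob",cast(d,[322.5,148],.077).round(4))
print("wax",cast(d,[[407,182],[529,182],[468,123],[468,241]],.09).mean(0).round(4))
H=cast(d,[[266,34],[237,224]],.03);print("hob +y corners",H.round(4), "top-view mean of same", )
```

```text
disc [0.5632 0.3517 0.043 ] knob [[0.5633 0.3514 0.077 ]]
wax [0.5679 0.1993 0.09  ]
hob +y corners [[0.66   0.4394 0.03  ]
 [0.4395 0.4292 0.03  ]] top-view mean of same
```

Emit:
send_rows(increments=[{"gripper": -0.6, "linear": [0.0255, 0.0085, -0.1], "delta_rot": [0, 0, 0]}, {"gripper": -0.6, "linear": [0.0255, 0.0085, -0.1], "delta_rot": [0, 0, 0]}, {"gripper": -0.6, "linear": [0.0255, 0.0085, -0.15], "delta_rot": [0, 0, 0]}, {"gripper": -0.6, "linear": [0.0255, 0.0085, -0.19], "delta_rot": [0, 0, 0]}, {"gripper": -0.6, "linear": [0.0255, 0.0085, -0.21], "delta_rot": [0, 0, 0]}, {"gripper": -0.6, "linear": [0.0255, 0.0085, -0.2245], "delta_rot": [0, 0, 0]}, {"gripper": -0.6, "linear": [0.0255, 0.0085, -0.2245], "delta_rot": [0, 0, 0]}, {"gripper": -0.6, "linear": [0.0255, 0.0085, -0.2245], "delta_rot": [0, 0, 0]}], newtons=40)

```text
clock: 3.45
position: [0.5641, 0.3524, 0.0483]
ee_rot: [-0.0, 0.992, 0.129, 0.001]
contact_force: [-0.3, 0.7, -0.9]
width: 0.0681
gripper_force: 0.0
```

Emit:
send_rows(increments=[{"gripper": 1, "linear": [0, 0, 0], "delta_rot": [0, 0, 0]}, {"gripper": 1, "linear": [0, 0, 0], "delta_rot": [0, 0, 0]}, {"gripper": 1, "linear": [0, 0, 0], "delta_rot": [0, 0, 0]}, {"gripper": 1, "linear": [0, 0, 0], "delta_rot": [0, 0, 0]}, {"gripper": 1, "linear": [0, 0, 0], "delta_rot": [0, 0, 0]}, {"gripper": 1, "linear": [0, 0, 0], "delta_rot": [0, 0, 0]}, {"gripper": 1, "linear": [0, 0, 0], "delta_rot": [0, 0, 0]}, {"gripper": 1, "linear": [0, 0, 0], "delta_rot": [0, 0, 0]}])

```text
clock: 4.25
position: [0.5639, 0.353, 0.0483]
ee_rot: [-0.0, 0.992, 0.13, 0.001]
contact_force: [-0.9, -1.0, 6.0]
width: 0.0251
gripper_force: 39.5
```

Emit:
send_rows(increments=[{"gripper": 1, "linear": [0, 0, 0.02], "delta_rot": [0, 0, 0]}, {"gripper": 1, "linear": [0, 0, 0.05], "delta_rot": [0, 0, 0]}, {"gripper": 1, "linear": [0, 0, 0.08], "delta_rot": [0, 0, 0]}, {"gripper": 1, "linear": [0, 0, 0.11], "delta_rot": [0, 0, 0]}, {"gripper": 1, "linear": [0, 0, 0.11], "delta_rot": [0, 0, 0]}, {"gripper": 1, "linear": [0, 0, 0.11], "delta_rot": [0, 0, 0]}], newtons=60)

```text
clock: 4.85
position: [0.5629, 0.3526, 0.1567]
ee_rot: [0.0, 0.992, 0.13, 0.0]
contact_force: [-0.5, 0.3, -0.7]
width: 0.0248
gripper_force: 58.9
```

Run:
```python
from h import *
d=cam("wrist"); s=cam("side"); print(get_state()["width"],get_state()["contact_force"])
a=cv2.resize(s["pixels"][160:360,200:400],(400,400)); b=d["pixels"]
cv2.imwrite("pics/w2.png",np.hstack([cv2.resize(b,(400,250)),a[:250]]) if 0 else np.vstack([cv2.resize(b,(400,250)),a[:340]]))
```

```text
0.024039389220643474 [ 0.0812503  -0.43768135 -2.86621759]
```

View pics/w2.png

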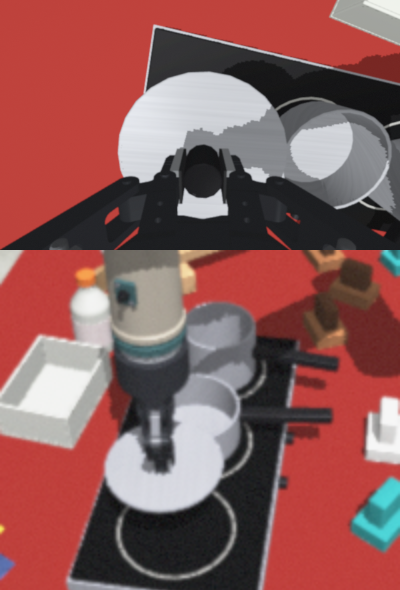

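The lid is held level in the gripper, and ring_left is now empty. Next I carry it over the wax pot.

Emit:
send_rows(increments=[{"gripper": 1, "linear": [0.0035, -0.04, 0], "delta_rot": [0, 0, 0]}, {"gripper": 1, "linear": [0.0035, -0.08, 0], "delta_rot": [0, 0, 0]}, {"gripper": 1, "linear": [0.0035, -0.12, 0], "delta_rot": [0, 0, 0]}, {"gripper": 1, "linear": [0.0035, -0.15, 0], "delta_rot": [0, 0, 0]}, {"gripper": 1, "linear": [0.0035, -0.154, 0], "delta_rot": [0, 0, 0]}, {"gripper": 1, "linear": [0.0035, -0.154, 0], "delta_rot": [0, 0, 0]}, {"gripper": 1, "linear": [0.0035, -0.154, -0.02], "delta_rot": [0, 0, 0]}, {"gripper": 1, "linear": [0.0035, -0.154, -0.03], "delta_rot": [0, 0, 0]}])

```text
clock: 5.75
position: [0.5656, 0.1997, 0.1249]
ee_rot: [-0.0, 0.992, 0.13, -0.001]
contact_force: [-0.4, -0.2, -1.3]
width: 0.0243
gripper_force: 59.3
```

Run:
```python
from h import *
s=get_state(); print(s["position"],s["width"],s["contact_force"])
d=cam("side"); t=cam("top")
cv2.imwrite("pics/w3.png",np.hstack([cv2.resize(d["pixels"][180:330,230:380],(400,400)),cv2.resize(t["pixels"][140:270,230:360],(400,400))]))
```

```text
[0.56560012 0.19966771 0.1248696 ] 0.02429357656628947 [-0.36356996 -0.20239592 -1.30379513]
```

View pics/w3.png

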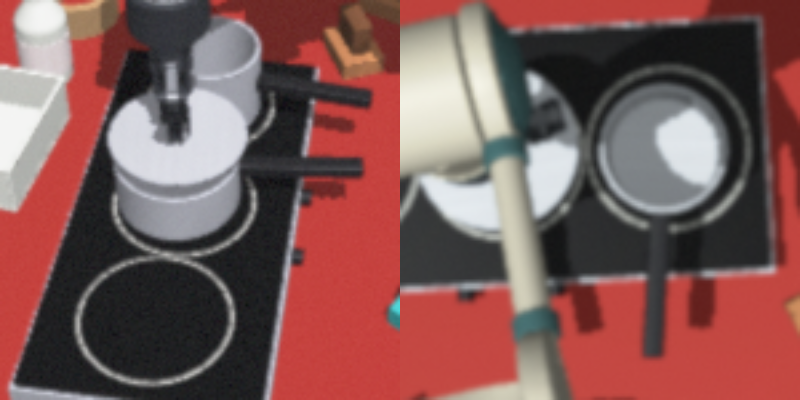

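The lid is centred over the wax pot, so I lower it.

Emit:
send_rows(increments=[{"gripper": 1, "linear": [0.001, -0.001, -0.01], "delta_rot": [0, 0, 0]}, {"gripper": 1, "linear": [0.001, -0.001, -0.017], "delta_rot": [0, 0, 0]}, {"gripper": 1, "linear": [0.001, -0.001, -0.021], "delta_rot": [0, 0, 0]}, {"gripper": 1, "linear": [0.001, -0.001, -0.023], "delta_rot": [0, 0, 0]}, {"gripper": 1, "linear": [0.001, -0.001, -0.024], "delta_rot": [0, 0, 0]}, {"gripper": 1, "linear": [0.001, -0.001, -0.024], "delta_rot": [0, 0, 0]}])

```text
clock: 6.45
position: [0.5678, 0.1976, 0.1029]
ee_rot: [0.0, 0.992, 0.129, 0.0]
contact_force: [0.0, 0.0, -1.2]
width: 0.0247
gripper_force: 59.3
```

Emit:
send_rows(increments=[{"gripper": 1, "linear": [0, 0, -0.001], "delta_rot": [0, 0, 0]}, {"gripper": 1, "linear": [0, 0, -0.002], "delta_rot": [0, 0, 0]}, {"gripper": 1, "linear": [0, 0, -0.0025], "delta_rot": [0, 0, 0]}, {"gripper": 1, "linear": [0, 0, -0.0025], "delta_rot": [0, 0, 0]}])

```text
clock: 6.85
position: [0.5677, 0.1976, 0.1004]
ee_rot: [0.0, 0.992, 0.13, 0.0]
contact_force: [-1.5, -0.7, -1.1]
width: 0.0242
gripper_force: 59.6
```

Emit:
send_rows(increments=[{"gripper": 1, "linear": [0, 0, -0.001], "delta_rot": [0, 0, 0]}, {"gripper": 0.3, "linear": [0, 0, -0.001], "delta_rot": [0, 0, 0]}, {"gripper": 0, "linear": [0, 0, -0.001], "delta_rot": [0, 0, 0]}, {"gripper": -0.2, "linear": [0, 0, -0.001], "delta_rot": [0, 0, 0]}, {"gripper": -0.3, "linear": [0, 0, 0.01], "delta_rot": [0, 0, 0]}, {"gripper": -0.3, "linear": [0, 0, 0.05], "delta_rot": [0, 0, 0]}, {"gripper": -0.3, "linear": [0, 0, 0.09], "delta_rot": [0, 0, 0]}, {"gripper": -0.3, "linear": [0, 0, 0.12], "delta_rot": [0, 0, 0]}])

```text
clock: 7.65
position: [0.5685, 0.1979, 0.2237]
ee_rot: [-0.0, 0.992, 0.13, 0.002]
contact_force: [-0.4, -0.7, -1.2]
width: 0.0554
gripper_force: 0.0
```

Emit:
send_rows(increments=[{"gripper": -0.3, "linear": [-0.16, -0.016, 0.04], "delta_rot": [0, 0, -0.11]}, {"gripper": -0.3, "linear": [-0.16, -0.016, 0.04], "delta_rot": [0, 0, -0.11]}, {"gripper": -0.3, "linear": [-0.16, -0.016, 0.04], "delta_rot": [0, 0, -0.11]}, {"gripper": -0.3, "linear": [-0.16, -0.016, 0.04], "delta_rot": [0, 0, -0.11]}, {"gripper": -0.3, "linear": [-0.16, -0.016, 0.04], "delta_rot": [0, 0, -0.11]}, {"gripper": -0.3, "linear": [-0.16, -0.016, 0.04], "delta_rot": [0, 0, -0.11]}])

```text
clock: 8.25
position: [0.4091, 0.1819, 0.2609]
ee_rot: [-0.0, 0.997, 0.075, 0.001]
contact_force: [1.0, -0.1, 0.5]
width: 0.0554
gripper_force: 0.0
```

Run:
```python
from h import *
d=cam("wrist"); s=get_state();print(s["position"],s["ee_rot"]); cv2.imwrite("pics/w4.png",d["pixels"])
t=cam("top"); cv2.imwrite("pics/t4.png",t["pixels"])
```

```text
[0.40939028 0.18187166 0.2604505 ] [-1.75421575e-05  9.97203626e-01  7.47269057e-02  9.04033309e-04]
```

View pics/w4.png

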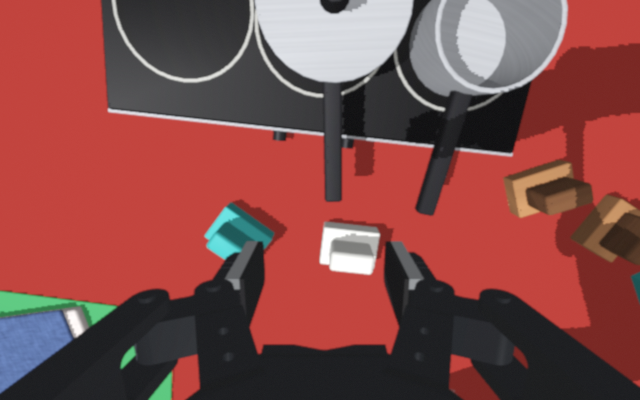

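The lid sits on the wax pot. The pot's handle runs from (333,85) to (333,200), nearly parallel to the tool's x axis, and the ring_left circle shows at the top left.

Run:
```python
from h import *
d=cam("wrist"); h=cast(d,[[333,85],[333,200]],.083); print(h.round(4),np.degrees(np.arctan2(*(h[0]-h[1])[[1,0]])))
v=(h[0]-h[1])/np.linalg.norm(h[0]-h[1]); print("tip-based grip pt",(h[1]+v*.062)[:2].round(4),"axis",(h[1]+v*.182)[:2].round(4))
print("lid edges @.095",cast(d,[[254,5],[414,5],[333,82]],.095).round(4))
h2=cast(d,[[460,95],[427,212]],.088);v=(h2[0]-h2[1]);v/=np.linalg.norm(v);print("rinse",h2.round(4),(h2[1]+v*.052)[:2].round(4),np.degrees(np.arctan2(v[1],v[0])))
print("ringL arc",cast(d,[[113,0],[253,0],[190,80]],.03).round(4))
```

```text
[[0.4974 0.1869 0.083 ]
 [0.3879 0.1697 0.083 ]] 8.938866823484654
tip-based grip pt [0.4491 0.1793] axis [0.5677 0.198 ]
lid edges @.095 [[0.5497 0.2628 0.095 ]
 [0.5696 0.1296 0.095 ]
 [0.4991 0.1875 0.095 ]]
rinse [[0.5058 0.07   0.088 ]
 [0.3909 0.0739 0.088 ]] [0.4428 0.0721] -1.9625140234248004
ringL arc [[0.5487 0.4195 0.03  ]
 [0.5697 0.279  0.03  ]
 [0.4833 0.3392 0.03  ]]
```

Emit:
send_rows(increments=[{"gripper": -0.3, "linear": [0.037, -0.003, -0.05], "delta_rot": [0, 0, 0]}, {"gripper": -0.3, "linear": [0.037, -0.003, -0.1], "delta_rot": [0, 0, 0]}, {"gripper": -0.3, "linear": [0.037, -0.003, -0.14], "delta_rot": [0, 0, 0]}, {"gripper": -0.3, "linear": [0.037, -0.003, -0.17], "delta_rot": [0, 0, 0]}, {"gripper": -0.3, "linear": [0.037, -0.003, -0.19], "delta_rot": [0, 0, 0]}, {"gripper": -0.3, "linear": [0.037, -0.003, -0.204], "delta_rot": [0, 0, 0]}, {"gripper": -0.3, "linear": [0.037, -0.003, -0.204], "delta_rot": [0, 0, 0]}, {"gripper": -0.3, "linear": [0.037, -0.003, -0.204], "delta_rot": [0, 0, 0]}])

```text
clock: 9.2
position: [0.4454, 0.1786, 0.0557]
ee_rot: [0.0, 0.997, 0.075, -0.001]
contact_force: [-0.3, 1.5, 0.1]
width: 0.0555
gripper_force: 0.0
```

Emit:
send_rows(increments=[{"gripper": 0.2, "linear": [0, 0, 0], "delta_rot": [0, 0, 0]}, {"gripper": 0.4, "linear": [0, 0, 0], "delta_rot": [0, 0, 0]}, {"gripper": 0.6, "linear": [0, 0, 0], "delta_rot": [0, 0, 0]}, {"gripper": 1, "linear": [0, 0, 0], "delta_rot": [0, 0, 0]}, {"gripper": 1, "linear": [0, 0, 0], "delta_rot": [0, 0, 0]}, {"gripper": 1, "linear": [0, 0, 0], "delta_rot": [0, 0, 0]}, {"gripper": 1, "linear": [0, 0, 0], "delta_rot": [0, 0, 0]}])

```text
clock: 9.9
position: [0.4453, 0.1791, 0.0572]
ee_rot: [-0.0, 0.997, 0.075, 0.001]
contact_force: [-0.2, 2.1, 6.7]
width: 0.0167
gripper_force: 59.6
```

Emit:
send_rows(increments=[{"gripper": 1, "linear": [-0.0005, 0.005, 0], "delta_rot": [0, 0, 0]}, {"gripper": 1, "linear": [-0.0015, 0.015, 0], "delta_rot": [0, 0, 0]}, {"gripper": 1, "linear": [-0.0025, 0.028, 0], "delta_rot": [0, 0, 0]}, {"gripper": 1, "linear": [-0.0035, 0.041, 0], "delta_rot": [0, 0, 0]}, {"gripper": 1, "linear": [-0.005, 0.054, 0], "delta_rot": [0, 0, 0]}, {"gripper": 1, "linear": [-0.006, 0.067, 0], "delta_rot": [0, 0, 0]}, {"gripper": 1, "linear": [-0.007, 0.076, 0], "delta_rot": [0, 0, 0]}, {"gripper": 1, "linear": [-0.007, 0.08, 0], "delta_rot": [0, 0, 0]}])

```text
clock: 10.7
position: [0.4382, 0.2576, 0.057]
ee_rot: [0.001, 0.997, 0.075, 0.001]
contact_force: [-0.4, -7.2, 7.1]
width: 0.017
gripper_force: 59.7
```

Emit:
send_rows(increments=[{"gripper": 1, "linear": [-0.0005, 0.01, 0], "delta_rot": [0, 0, 0]}, {"gripper": 1, "linear": [-0.002, 0.023, 0], "delta_rot": [0, 0, 0]}, {"gripper": 1, "linear": [-0.0035, 0.036, 0], "delta_rot": [0, 0, 0]}, {"gripper": 1, "linear": [-0.005, 0.049, 0], "delta_rot": [0, 0, 0]}, {"gripper": 1, "linear": [-0.006, 0.06, 0], "delta_rot": [0, 0, 0]}, {"gripper": 1, "linear": [-0.0065, 0.068, 0], "delta_rot": [0, 0, 0]}, {"gripper": 1, "linear": [-0.0065, 0.0705, 0], "delta_rot": [0, 0, 0]}, {"gripper": 1, "linear": [-0.0065, 0.0705, 0], "delta_rot": [0, 0, 0]}])

```text
clock: 11.5
position: [0.4317, 0.328, 0.057]
ee_rot: [0.001, 0.997, 0.075, 0.001]
contact_force: [0.3, -3.8, 6.2]
width: 0.0172
gripper_force: 39.5
```

Run:
```python
from h import *
s=get_state(); print(s["position"],s["width"],s["contact_force"])
d=cam("side"); t=cam("top")
cv2.imwrite("pics/w5.png",np.hstack([cv2.resize(d["pixels"][180:340,230:390],(400,400)),cv2.resize(t["pixels"][140:270,170:300],(400,400))]))
```

```text
[0.43172895 0.32802507 0.05702692] 0.01717386039985087 [ 0.25001984 -3.83115018  6.19787623]
```

View pics/w5.png

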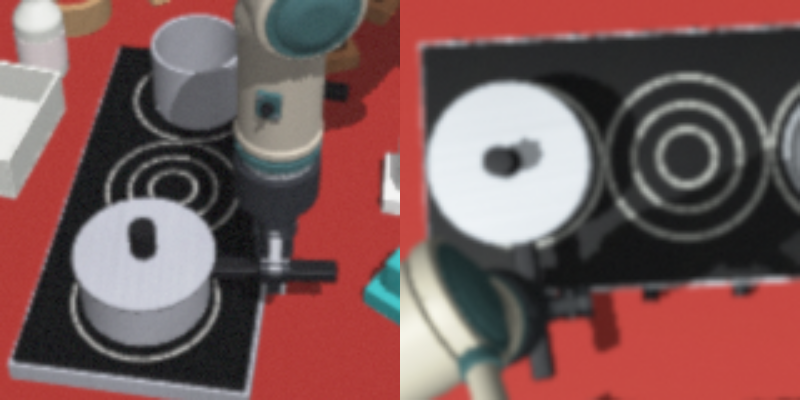

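Run:
```python
from h import *
d=cam("top"); hs=d["hsv"]
print("by eye lid",cast(d,[205.4,193.1],.095),"heat",cast(d,[262.9,190.7],.03))
m=(hs[...,2]>170)&(hs[...,1]<60); m[:,:165]=0;m[:,250:]=0;m[:150]=0;m[225:]=0
for c,st,mk in blobs(cv2.morphologyEx(m.astype(np.uint8),cv2.MORPH_OPEN,np.ones((5,5))),400):
    k=max(cv2.findContours(mk.astype(np.uint8),0,2)[0],key=cv2.contourArea); (x,y),r=cv2.minEnclosingCircle(k); print((x,y,r),st,cast(d,[x,y],.095))
```

```text
by eye lid [[0.55047139 0.34254335 0.095     ]] heat [[0.558439   0.20457793 0.03      ]]
(204.49716186523438, 192.62889099121094, 26.39870262145996) [ 179  167   52   52 2004] [[0.55169203 0.3448355  0.095     ]]
```

The lid's knob is visible and the pot is inside ring_left, about 3 mm short in y. I'll nudge it, release and retreat.

Emit:
send_rows(increments=[{"gripper": 1, "linear": [-0.001, 0.003, 0], "delta_rot": [0, 0, 0]}, {"gripper": 1, "linear": [-0.001, 0.003, 0], "delta_rot": [0, 0, 0]}, {"gripper": 0.5, "linear": [-0.001, 0.003, 0], "delta_rot": [0, 0, 0]}, {"gripper": 0, "linear": [-0.001, 0.003, 0], "delta_rot": [0, 0, 0]}, {"gripper": -0.3, "linear": [-0.001, 0.003, 0], "delta_rot": [0, 0, 0]}, {"gripper": -0.3, "linear": [-0.001, 0.003, 0.02], "delta_rot": [0, 0, 0]}, {"gripper": -0.3, "linear": [-0.001, 0.003, 0.06], "delta_rot": [0, 0, 0]}, {"gripper": -0.3, "linear": [-0.001, 0.003, 0.11], "delta_rot": [0, 0, 0]}])

```text
clock: 12.45
position: [0.4285, 0.3314, 0.1653]
ee_rot: [0.001, 0.997, 0.075, -0.003]
contact_force: [1.3, 1.5, 0.1]
width: 0.0556
gripper_force: 0.0
```

Emit:
send_rows(increments=[{"gripper": -0.3, "linear": [-0.025, -0.25, 0.09], "delta_rot": [0, 0, -0.18]}, {"gripper": -0.3, "linear": [-0.025, -0.25, 0.09], "delta_rot": [0, 0, -0.18]}, {"gripper": -0.3, "linear": [-0.025, -0.25, 0.09], "delta_rot": [0, 0, -0.18]}, {"gripper": -0.3, "linear": [-0.025, -0.25, 0.09], "delta_rot": [0, 0, -0.18]}, {"gripper": -0.3, "linear": [-0.025, -0.25, 0.09], "delta_rot": [0, 0, -0.18]}, {"gripper": -0.3, "linear": [-0.025, -0.25, 0.09], "delta_rot": [0, 0, -0.18]}, {"gripper": -0.3, "linear": [-0.025, -0.25, 0.09], "delta_rot": [0, 0, -0.18]}])

```text
clock: 13.15
position: [0.4053, 0.0803, 0.2573]
ee_rot: [0.0, 1.0, -0.017, 0.001]
contact_force: [-0.2, 0.4, 0.7]
width: 0.0556
gripper_force: 0.0
```

Run:
```python
from h import *
d=cam("wrist"); s=get_state();print(s["position"],s["ee_rot"])
d["pixels"][::50,::4]=255
t=cam("top"); cv2.imwrite("pics/w6.png",np.vstack([d["pixels"][:250],t["pixels"][130:270,160:370].repeat(3,0).repeat(3,1)[:340,:630][:, :640] if 0 else cv2.resize(t["pixels"][140:250,160:360],(640,348))]))
```

```text
[0.40519357 0.08171726 0.25654463] [-3.14498410e-04  9.99865610e-01 -1.63842759e-02  4.67777305e-04]
```

View pics/w6.png

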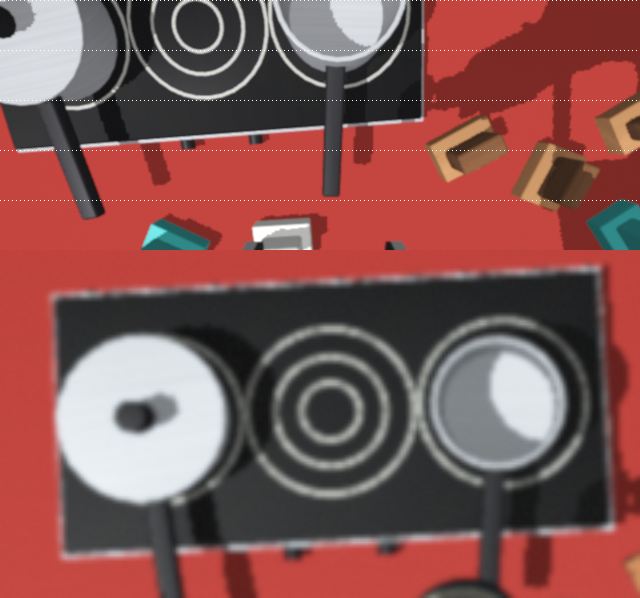

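The wax pot is in the left ring. In the top view the rings are clear and the rinse rim is at about (316,188). In the wrist view its handle runs from (337,67) to (331,196).

Run:
```python
from h import *
t=cam("top"); d=cam("wrist")
print("heat top",cast(t,[263.05,190.25],.03).round(4),"rinse top",cast(t,[315.75,188.15],.118).round(4),"lid",cast(t,[204.05,192.9],.095).round(4))
print("heat wrist",cast(d,[[197,25]],.03).round(4))
h=cast(d,[[337,67],[331,196]],.088);v=h[0]-h[1];v/=np.linalg.norm(v);print(h.round(4),"grip",(h[1]+v*.06)[:2],"axis",(h[1]+v*.172)[:2],np.degrees(np.arctan2(v[1],v[0])))
w=cast(d,[[48,108],[91,215]],.083);v=w[0]-w[1];v/=np.linalg.norm(v);print("wax axis",(w[1]+v*.182)[:2])
# true rinse: side view not needed
```

```text
heat top [[0.5596 0.2042 0.03  ]] rinse top [[0.5591 0.062  0.118 ]] lid [[0.551 0.346 0.095]]
heat wrist [[0.5575 0.2085 0.03  ]]
[[0.5065 0.0687 0.088 ]
 [0.388  0.077  0.088 ]] grip [0.44787867 0.07276813] axis [0.55960529 0.06494751] -4.004048641084157
wax axis [0.55389968 0.35029653]
```

Emit:
send_rows(increments=[{"gripper": -0.3, "linear": [0.042, -0.0085, -0.05], "delta_rot": [0, 0, -0.02]}, {"gripper": -0.3, "linear": [0.042, -0.0085, -0.09], "delta_rot": [0, 0, -0.02]}, {"gripper": -0.3, "linear": [0.042, -0.0085, -0.13], "delta_rot": [0, 0, -0.02]}, {"gripper": -0.3, "linear": [0.042, -0.0085, -0.16], "delta_rot": [0, 0, -0.02]}, {"gripper": -0.3, "linear": [0.042, -0.0085, -0.18], "delta_rot": [0, 0, -0.02]}, {"gripper": -0.3, "linear": [0.042, -0.0085, -0.195], "delta_rot": [0, 0, -0.02]}, {"gripper": -0.3, "linear": [0.042, -0.0085, -0.195], "delta_rot": [0, 0, -0.02]}, {"gripper": -0.3, "linear": [0.042, -0.0085, -0.195], "delta_rot": [0, 0, -0.02]}])

```text
clock: 14.15
position: [0.447, 0.0746, 0.061]
ee_rot: [-0.0, 1.0, -0.024, -0.001]
contact_force: [0.8, -0.2, 0.3]
width: 0.0553
gripper_force: 0.0
```

Emit:
send_rows(increments=[{"gripper": 0.2, "linear": [0, 0, 0], "delta_rot": [0, 0, 0]}, {"gripper": 0.4, "linear": [0, 0, 0], "delta_rot": [0, 0, 0]}, {"gripper": 0.6, "linear": [0, 0, 0], "delta_rot": [0, 0, 0]}, {"gripper": 1, "linear": [0, 0, 0], "delta_rot": [0, 0, 0]}, {"gripper": 1, "linear": [0, 0, 0], "delta_rot": [0, 0, 0]}, {"gripper": 1, "linear": [0, 0, 0], "delta_rot": [0, 0, 0]}, {"gripper": 1, "linear": [0, 0, 0], "delta_rot": [0, 0, 0]}])

```text
clock: 14.85
position: [0.4477, 0.0733, 0.0619]
ee_rot: [0.0, 1.0, -0.025, 0.001]
contact_force: [-1.4, -1.9, 5.5]
width: 0.0175
gripper_force: 58.9
```

Emit:
send_rows(increments=[{"gripper": 1, "linear": [0, 0.005, 0], "delta_rot": [0, 0, 0]}, {"gripper": 1, "linear": [0, 0.015, 0], "delta_rot": [0, 0, 0]}, {"gripper": 1, "linear": [0, 0.027, 0], "delta_rot": [0, 0, 0]}, {"gripper": 1, "linear": [0, 0.039, 0], "delta_rot": [0, 0, 0]}, {"gripper": 1, "linear": [0, 0.051, 0], "delta_rot": [0, 0, 0]}, {"gripper": 1, "linear": [0, 0.063, 0], "delta_rot": [0, 0, 0]}, {"gripper": 1, "linear": [0, 0.071, 0], "delta_rot": [0, 0, 0]}, {"gripper": 1, "linear": [0, 0.075, 0], "delta_rot": [0, 0, 0]}])

```text
clock: 15.65
position: [0.4477, 0.1489, 0.0617]
ee_rot: [0.001, 1.0, -0.025, 0.001]
contact_force: [0.5, -5.7, 5.8]
width: 0.017
gripper_force: 60.3
```

Emit:
send_rows(increments=[{"gripper": 1, "linear": [-0.001, 0.01, 0], "delta_rot": [0, 0, 0]}, {"gripper": 1, "linear": [-0.001, 0.022, 0], "delta_rot": [0, 0, 0]}, {"gripper": 1, "linear": [-0.001, 0.034, 0], "delta_rot": [0, 0, 0]}, {"gripper": 1, "linear": [-0.001, 0.046, 0], "delta_rot": [0, 0, 0]}, {"gripper": 1, "linear": [-0.001, 0.056, 0], "delta_rot": [0, 0, 0]}, {"gripper": 1, "linear": [-0.001, 0.063, 0], "delta_rot": [0, 0, 0]}, {"gripper": 1, "linear": [-0.001, 0.066, 0], "delta_rot": [0, 0, 0]}, {"gripper": 1, "linear": [-0.001, 0.066, 0], "delta_rot": [0, 0, 0]}])

```text
clock: 16.45
position: [0.4464, 0.2149, 0.0617]
ee_rot: [0.0, 1.0, -0.025, 0.0]
contact_force: [0.3, -3.8, 5.8]
width: 0.017
gripper_force: 59.7
```

Emit:
send_rows(increments=[{"gripper": 1, "linear": [0, 0, 0], "delta_rot": [0, 0, 0]}, {"gripper": 1, "linear": [0, 0, 0], "delta_rot": [0, 0, 0]}, {"gripper": 0.5, "linear": [0, 0, 0], "delta_rot": [0, 0, 0]}, {"gripper": 0, "linear": [0, 0, 0], "delta_rot": [0, 0, 0]}, {"gripper": -0.3, "linear": [0, 0, 0], "delta_rot": [0, 0, 0]}, {"gripper": -0.3, "linear": [0, 0, 0.02], "delta_rot": [0, 0, 0]}, {"gripper": -0.3, "linear": [0, 0, 0.06], "delta_rot": [0, 0, 0]}, {"gripper": -0.3, "linear": [0, 0, 0.11], "delta_rot": [0, 0, 0]}])

```text
clock: 17.25
position: [0.4443, 0.2144, 0.1705]
ee_rot: [0.001, 1.0, -0.025, -0.003]
contact_force: [0.7, 0.2, -0.3]
width: 0.0557
gripper_force: 0.0
```

Emit:
send_rows(increments=[{"gripper": -0.3, "linear": [-0.036, -0.272, 0.08], "delta_rot": [0, 0, -0.15]}, {"gripper": -0.3, "linear": [-0.036, -0.272, 0.08], "delta_rot": [0, 0, -0.3]}, {"gripper": -0.3, "linear": [-0.036, -0.272, 0.08], "delta_rot": [0, 0, -0.45]}, {"gripper": -0.3, "linear": [-0.036, -0.272, 0.08], "delta_rot": [0, 0, -0.6]}, {"gripper": -0.3, "linear": [-0.036, -0.272, 0.08], "delta_rot": [0, 0, -0.75]}, {"gripper": -0.3, "linear": [-0.036, -0.272, 0.08], "delta_rot": [0, 0, -0.9]}, {"gripper": -0.3, "linear": [-0.036, -0.272, 0.08], "delta_rot": [0, 0, -1.02]}, {"gripper": -0.3, "linear": [-0.036, -0.272, 0.08], "delta_rot": [0, 0, -1.02]}])

```text
clock: 18.05
position: [0.4099, -0.0581, 0.2513]
ee_rot: [-0.0, 0.86, -0.511, -0.0]
contact_force: [-0.2, 1.2, 0.3]
width: 0.055
gripper_force: 0.0
```

Run:
```python
from h import *
t=cam("top"); s=get_state();print(s["position"],s["ee_rot"],s["qpos"].round(2)); d=cam("wrist")
cv2.imwrite("pics/w7.png",np.vstack([d["pixels"][:300],cv2.resize(t["pixels"][150:240,170:350],(640,290))]))
```

```text
[ 0.40982722 -0.05737292  0.25104853] [-2.07936047e-04  8.60546054e-01 -5.09372398e-01 -4.54626960e-04] [-0.31  0.02  1.77  0.    1.35  2.33]
```

View pics/w7.png

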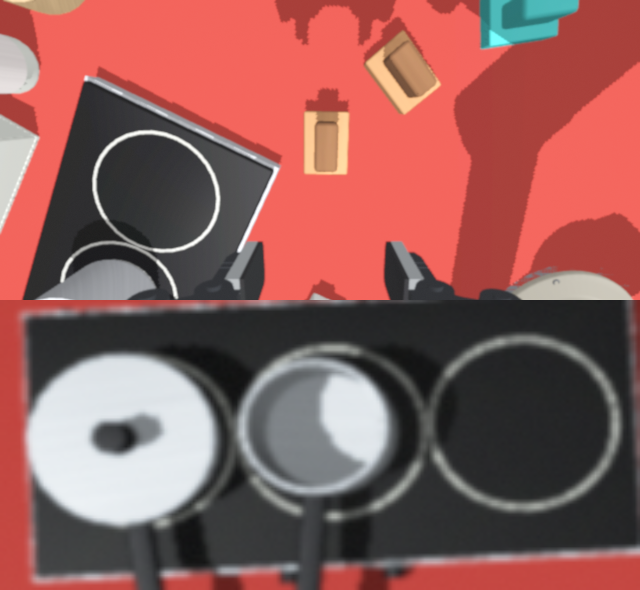

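The rinse pot is now in the middle ring, to be checked numerically. The first stamp's block spans (304..349, 110..174) in the wrist view, already aligned with the tool.

Run:
```python
from h import *
t=cam("top"); d=cam("wrist")
print("rinse",cast(t,[257.9,188.75],.118).round(4),"heat",cast(t,[263.05,190.25],.03).round(4))
hs=d["hsv"]; m=(hs[...,0]>6)&(hs[...,0]<22)&(hs[...,1]>60)&(hs[...,1]<150); m=cv2.morphologyEx(m.astype(np.uint8),cv2.MORPH_OPEN,np.ones((3,3)))
print(hs[168,310],hs[150,326])
for c,st,mk in blobs(m,300):
    q=cast(d,np.argwhere(mk)[:,::-1],.024)[:,:2].astype(np.float32); print(c.round(0),st,cv2.minAreaRect(q))
print(cast(d,[[304,174],[349,174],[304,110],[349,110]],.024).round(4), cast(d,[326.5,142],.024))
```

```text
rinse [[0.559 0.206 0.118]] heat [[0.5596 0.2042 0.03  ]]
[ 16 100 255] [ 13 119 199]
[49.  5.] [ 10   0  73  14 669] ((0.7341935634613037, -0.0674016922712326), (0.07260124385356903, 0.01171715185046196), 28.812461853027344)
[402.  73.] [ 365   30   76   84 3527] ((0.3853733241558075, -0.18666641414165497), (0.053165655583143234, 0.07100415229797363), 68.2744369506836)
[326. 142.] [ 304  110   46   65 2856] ((0.4211861491203308, -0.08378146588802338), (0.04990130290389061, 0.07081913948059082), 27.873756408691406)
[[ 0.4264 -0.0403  0.024 ]
 [ 0.381  -0.0653  0.024 ]
 [ 0.4597 -0.1032  0.024 ]
 [ 0.4166 -0.1269  0.024 ]] [[ 0.42137884 -0.08474973  0.024     ]]
```

Emit:
send_rows(increments=[{"gripper": -0.3, "linear": [0.0115, -0.0265, -0.05], "delta_rot": [0, 0, -0.015]}, {"gripper": -0.3, "linear": [0.0115, -0.0265, -0.1], "delta_rot": [0, 0, -0.015]}, {"gripper": -0.3, "linear": [0.0115, -0.0265, -0.14], "delta_rot": [0, 0, -0.015]}, {"gripper": -0.3, "linear": [0.0115, -0.0265, -0.18], "delta_rot": [0, 0, -0.015]}, {"gripper": -0.3, "linear": [0.0115, -0.0265, -0.205], "delta_rot": [0, 0, -0.015]}, {"gripper": -0.3, "linear": [0.0115, -0.0265, -0.218], "delta_rot": [0, 0, -0.015]}, {"gripper": -0.3, "linear": [0.0115, -0.0265, -0.218], "delta_rot": [0, 0, -0.015]}, {"gripper": -0.3, "linear": [0.0115, -0.0265, -0.218], "delta_rot": [0, 0, -0.015]}])

```text
clock: 19.05
position: [0.422, -0.0833, 0.0334]
ee_rot: [0.0, 0.857, -0.516, -0.0]
contact_force: [-0.1, 0.3, -0.4]
width: 0.0555
gripper_force: 0.0
```

Emit:
send_rows(increments=[{"gripper": 0.2, "linear": [0, 0, 0], "delta_rot": [0, 0, 0]}, {"gripper": 0.5, "linear": [0, 0, 0], "delta_rot": [0, 0, 0]}, {"gripper": 1, "linear": [0, 0, 0], "delta_rot": [0, 0, 0]}, {"gripper": 1, "linear": [0, 0, 0], "delta_rot": [0, 0, 0]}, {"gripper": 1, "linear": [0, 0, 0], "delta_rot": [0, 0, 0]}, {"gripper": 1, "linear": [0, 0, 0], "delta_rot": [0, 0, 0]}, {"gripper": 1, "linear": [0, 0, 0], "delta_rot": [0, 0, 0]}])

```text
clock: 19.75
position: [0.4226, -0.0841, 0.0344]
ee_rot: [-0.0, 0.856, -0.516, 0.001]
contact_force: [-0.7, 0.4, 7.2]
width: 0.0231
gripper_force: 60.0
```

Emit:
send_rows(increments=[{"gripper": 1, "linear": [0, 0, 0.02], "delta_rot": [0, 0, 0]}, {"gripper": 1, "linear": [0, 0, 0.06], "delta_rot": [0, 0, 0]}, {"gripper": 1, "linear": [0, 0, 0.11], "delta_rot": [0, 0, 0]}, {"gripper": 1, "linear": [0.02, -0.01, 0.15], "delta_rot": [0, 0, 0]}, {"gripper": 1, "linear": [0.06, -0.03, 0.15], "delta_rot": [0, 0, 0.05]}, {"gripper": 1, "linear": [0.1, -0.05, 0.15], "delta_rot": [0, 0, 0.12]}, {"gripper": 1, "linear": [0.13, -0.065, 0.15], "delta_rot": [0, 0, 0.22]}, {"gripper": 1, "linear": [0.13, -0.065, 0.15], "delta_rot": [0, 0, 0.22]}])

```text
clock: 20.55
position: [0.5557, -0.1514, 0.1829]
ee_rot: [0.0, 0.908, -0.419, 0.002]
contact_force: [-0.5, -1.3, -0.4]
width: 0.0236
gripper_force: 59.1
```

Run:
```python
from h import *
s=get_state();print(s["position"],s["ee_rot"],s["width"],s["qpos"].round(2)); d=cam("wrist")
cv2.imwrite("pics/w8.png",d["pixels"])
```

```text
[ 0.55573638 -0.15135331  0.18293457] [ 1.04868993e-04  9.07923552e-01 -4.19131054e-01  1.99289912e-03] 0.023566328722061818 [-0.39  0.31  1.58 -0.    1.25  2.05]
```

View pics/w8.png

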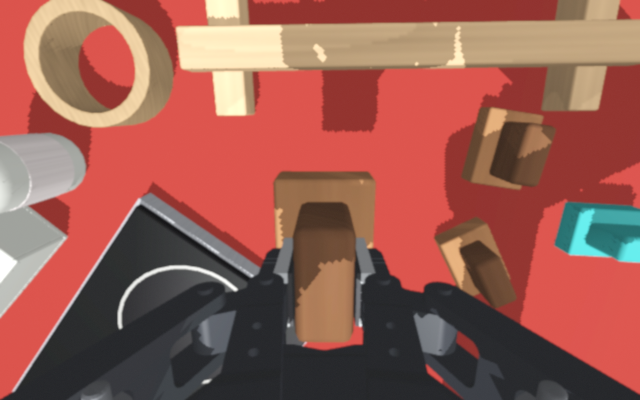

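The stamp is held upright, with the rail ahead running across rows 20–70. I'll locate the rail's top-face edges numerically.

Run:
```python
from h import *
d=cam("wrist"); hs=d["hsv"]
for x in (270,340,430,500): print(x,[int(v) for v in d["pixels"][12:80:2,x].astype(int).sum(1)], hs[12:80:4,x,1].tolist())
n=np.array([.655,-.756])
for x in (270,340,430,500,600):
    ys=np.arange(10,90); r=hs[ys,x]; w=(r[:,1]<140)&(r[:,0]<30); yy=ys[w]; 
    for y in (yy.min(),yy.max()):
        p=cast(d,[x,y],.06)[0]; print(x,y,p.round(4),"perp",((p[:2]-[.5773,-.2846])@n).round(4))
print("end",cast(d,[178,28],.06))
```

```text
270 [247, 246, 246, 376, 659, 704, 696, 689, 686, 684, 680, 682, 683, 686, 693, 698, 696, 685, 677, 676, 682, 686, 686, 682, 683, 583, 496, 432, 387, 386, 385, 385, 385, 385] [172, 173, 73, 56, 61, 64, 62, 57, 56, 65, 63, 61, 62, 88, 164, 165, 165]
340 [245, 246, 251, 443, 504, 495, 485, 483, 488, 483, 475, 469, 468, 477, 486, 467, 456, 458, 466, 474, 479, 475, 475, 472, 428, 338, 308, 253, 245, 246, 246, 247, 248, 248] [175, 170, 85, 86, 85, 88, 86, 86, 88, 88, 86, 86, 90, 115, 173, 173, 172]
430 [249, 244, 415, 668, 675, 559, 469, 473, 474, 467, 453, 451, 459, 468, 472, 473, 474, 483, 491, 492, 487, 487, 492, 459, 353, 352, 403, 386, 385, 382, 385, 384, 385, 386] [172, 111, 66, 87, 88, 89, 88, 87, 88, 86, 87, 85, 95, 153, 165, 165, 165]
500 [246, 283, 456, 494, 482, 486, 488, 490, 487, 480, 473, 477, 483, 487, 481, 485, 491, 495, 496, 490, 488, 492, 475, 395, 321, 282, 249, 315, 377, 384, 385, 384, 385, 384] [173, 92, 88, 87, 86, 88, 86, 88, 86, 85, 87, 89, 95, 175, 166, 165, 165]
270 18 [ 0.6671 -0.2239  0.06  ] perp 0.0129
270 65 [ 0.6474 -0.1985  0.06  ] perp -0.0192
340 17 [ 0.6284 -0.2576  0.06  ] perp 0.013
340 64 [ 0.6074 -0.2334  0.06  ] perp -0.019
430 16 [ 0.5787 -0.3006  0.06  ] perp 0.013
430 63 [ 0.5559 -0.278   0.06  ] perp -0.019
500 15 [ 0.5402 -0.3342  0.06  ] perp 0.0132
500 62 [ 0.516  -0.3128  0.06  ] perp -0.0188
600 10 [ 0.4871 -0.3835  0.06  ] perp 0.0157
600 89 [ 0.4424 -0.3499  0.06  ] perp -0.039
end [[ 0.71472471 -0.17474018  0.06      ]]
```

Emit:
send_rows(increments=[{"gripper": 1, "linear": [0.04, -0.028, 0], "delta_rot": [0, 0, 0.01]}, {"gripper": 1, "linear": [0.075, -0.052, 0], "delta_rot": [0, 0, 0.01]}, {"gripper": 1, "linear": [0.096, -0.0665, 0], "delta_rot": [0, 0, 0.01]}, {"gripper": 1, "linear": [0.096, -0.0665, -0.03], "delta_rot": [0, 0, 0.01]}, {"gripper": 1, "linear": [0.096, -0.0665, -0.06], "delta_rot": [0, 0, 0.01]}, {"gripper": 1, "linear": [0.096, -0.0665, -0.08], "delta_rot": [0, 0, 0.01]}, {"gripper": 1, "linear": [0.096, -0.0665, -0.084], "delta_rot": [0, 0, 0.01]}, {"gripper": 1, "linear": [0.096, -0.0665, -0.084], "delta_rot": [0, 0, 0.01]}])

```text
clock: 21.45
position: [0.6464, -0.2147, 0.099]
ee_rot: [0.0, 0.91, -0.415, -0.001]
contact_force: [0.4, -0.2, -0.4]
width: 0.0229
gripper_force: 59.1
```

Emit:
send_rows(increments=[{"gripper": 1, "linear": [0, 0, -0.002], "delta_rot": [0, 0, 0]}, {"gripper": 1, "linear": [0, 0, -0.003], "delta_rot": [0, 0, 0]}, {"gripper": 1, "linear": [0, 0, -0.004], "delta_rot": [0, 0, 0]}, {"gripper": 1, "linear": [0, 0, -0.004], "delta_rot": [0, 0, 0]}])

```text
clock: 21.85
position: [0.6478, -0.2154, 0.0959]
ee_rot: [0.0, 0.91, -0.415, 0.0]
contact_force: [0.4, -0.4, -1.4]
width: 0.0233
gripper_force: 59.1
```

Emit:
send_rows(increments=[{"gripper": 1, "linear": [0.003, -0.0035, 0.001], "delta_rot": [0, 0, 0]}, {"gripper": 1, "linear": [0.003, -0.0035, 0], "delta_rot": [0, 0, 0]}, {"gripper": 1, "linear": [0.003, -0.0035, -0.002], "delta_rot": [0, 0, 0]}, {"gripper": 1, "linear": [0.003, -0.0035, -0.002], "delta_rot": [0, 0, 0]}])

```text
clock: 22.25
position: [0.6513, -0.2194, 0.0945]
ee_rot: [0.0, 0.91, -0.415, 0.001]
contact_force: [-1.1, -0.7, 4.0]
width: 0.0237
gripper_force: 59.6
```

Run:
```python
from h import *
s=get_state();print(s["position"],s["ee_rot"],s["width"],s["contact_force"])
```

```text
[ 0.65125307 -0.21935687  0.09445966] [ 1.49656261e-04  9.09944273e-01 -4.14729432e-01  9.46345722e-04] 0.023711676234839614 [-1.13115846 -0.74788248  3.98205321]
```

Contact with the rail is light (4 N) and the stamp is centred to about 1 mm. I release it.

Emit:
send_rows(increments=[{"gripper": 0.5, "linear": [0, 0, 0], "delta_rot": [0, 0, 0]}, {"gripper": 0.3, "linear": [0, 0, 0], "delta_rot": [0, 0, 0]}, {"gripper": 0.1, "linear": [0, 0, 0], "delta_rot": [0, 0, 0]}, {"gripper": 0, "linear": [0, 0, 0], "delta_rot": [0, 0, 0]}, {"gripper": 0, "linear": [0, 0, 0.015], "delta_rot": [0, 0, 0]}, {"gripper": 0, "linear": [0, 0, 0.05], "delta_rot": [0, 0, 0]}, {"gripper": 0, "linear": [0, 0, 0.1], "delta_rot": [0, 0, 0]}, {"gripper": 0, "linear": [0, 0, 0.15], "delta_rot": [0, 0, 0]}])

```text
clock: 23.05
position: [0.6501, -0.2185, 0.2437]
ee_rot: [-0.0, 0.91, -0.415, -0.001]
contact_force: [1.0, -0.4, 0.2]
width: 0.0428
gripper_force: 0.0
```

Run:
```python
from h import *
s=get_state();print(s["position"],s["ee_rot"]); t=cam("top"); d=cam("wrist")
hs=t["hsv"]; m=(hs[...,0]>8)&(hs[...,0]<18)&(hs[...,1]>110)&(hs[...,2]<240); m[290:]=0;m[:100]=0;m[:,350:][:, :0]=0
for c,st,mk in blobs(m[:, :560],150): print(c.round(0),st)
cv2.imwrite("pics/w9.png",np.vstack([cv2.resize(d["pixels"],(480,300)),cv2.resize(t["pixels"][110:230,370:510],(480,300))]))
```

```text
[ 0.65006002 -0.21850473  0.24368656] [-1.06148713e-05  9.09970182e-01 -4.14671548e-01 -1.33212649e-03]
[424. 153.] [405 135  39  44 600]
[408. 253.] [397 239  25  30 459]
```

View pics/w9.png

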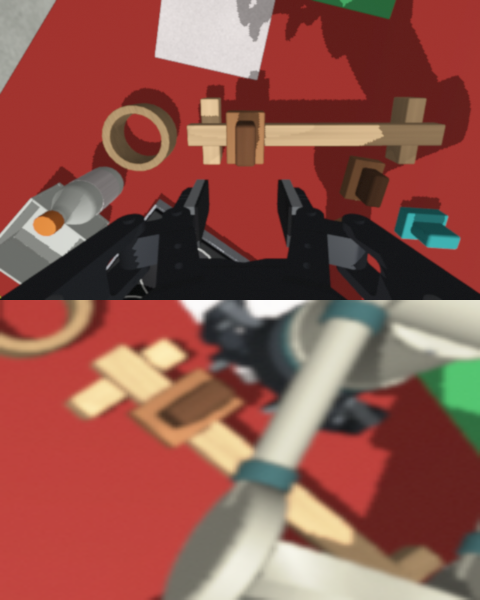

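The first stamp stands across the rail, level and centred. Next is the second stamp, at (0.3857,-0.187) with yaw -21.7°.

Emit:
send_rows(increments=[{"gripper": 0, "linear": [-0.2645, 0.0315, 0], "delta_rot": [0, 0, 0.475]}, {"gripper": 0, "linear": [-0.2645, 0.0315, 0], "delta_rot": [0, 0, 0.475]}, {"gripper": 0, "linear": [-0.2645, 0.0315, 0], "delta_rot": [0, 0, 0.475]}, {"gripper": -0.3, "linear": [-0.2645, 0.0315, 0], "delta_rot": [0, 0, 0.475]}, {"gripper": -0.3, "linear": [-0.2645, 0.0315, 0], "delta_rot": [0, 0, 0.475]}, {"gripper": -0.3, "linear": [-0.2645, 0.0315, 0], "delta_rot": [0, 0, 0.475]}, {"gripper": -0.3, "linear": [-0.2645, 0.0315, 0], "delta_rot": [0, 0, 0.475]}, {"gripper": -0.3, "linear": [-0.2645, 0.0315, 0], "delta_rot": [0, 0, 0.475]}])

```text
clock: 23.95
position: [0.3872, -0.1878, 0.2436]
ee_rot: [0.0, 0.982, -0.189, 0.001]
contact_force: [0.6, 0.2, 1.0]
width: 0.0553
gripper_force: 0.0
```

Emit:
send_rows(increments=[{"gripper": -0.3, "linear": [0, 0, -0.04], "delta_rot": [0, 0, 0]}, {"gripper": -0.3, "linear": [0, 0, -0.08], "delta_rot": [0, 0, 0]}, {"gripper": -0.3, "linear": [0, 0, -0.11], "delta_rot": [0, 0, 0]}, {"gripper": -0.3, "linear": [0, 0, -0.12], "delta_rot": [0, 0, 0]}, {"gripper": -0.3, "linear": [0, 0, -0.12], "delta_rot": [0, 0, 0]}])

```text
clock: 24.45
position: [0.3867, -0.1872, 0.122]
ee_rot: [-0.001, 0.982, -0.189, -0.001]
contact_force: [-0.5, 0.3, 0.0]
width: 0.0554
gripper_force: 0.0
```

Run:
```python
from h import *
s=get_state();print(s["position"].round(4),np.degrees(2*np.arctan2(s["ee_rot"][2],s["ee_rot"][1])),s["qpos"].round(2))
t=cam("top");print([c.round(1) for c,st,m in blobs((t["hsv"][...,0]>8)&(t["hsv"][...,0]<18)&(t["hsv"][...,1]>110)&(t["hsv"][...,2]<240),150)])
d=cam("wrist"); hs=d["hsv"]
m=(hs[...,0]>6)&(hs[...,0]<22)&(hs[...,1]>60)&(hs[...,1]<150); m=cv2.morphologyEx(m.astype(np.uint8),cv2.MORPH_OPEN,np.ones((3,3)))
for c,st,mk in blobs(m,600):
    q=cast(d,np.argwhere(mk)[:,::-1],.024)[:,:2].astype(np.float32); print(c.round(0),st,cv2.minAreaRect(q))
```

```text
[ 0.3867 -0.1872  0.122 ] -21.75167754232026 [-0.61  0.16  1.97  0.    1.02  1.34]
[array([427.3, 155.8]), array([443.4, 229.7])]
[542.  29.] [ 483    0  141   73 5434] ((0.43529385328292847, -0.3733918368816376), (0.09085053950548172, 0.04450216889381409), 68.20123291015625)
[421.  68.] [ 359    4  121  129 8350] ((0.44949933886528015, -0.28469616174697876), (0.05085107684135437, 0.07794438302516937), 31.680307388305664)
[326. 200.] [ 292  153   68  100 6170] ((0.38228896260261536, -0.18704743683338165), (0.050080806016922, 0.07985386997461319), 68.33654022216797)
```

Emit:
send_rows(increments=[{"gripper": -0.3, "linear": [0, 0, -0.04], "delta_rot": [0, 0, 0]}, {"gripper": -0.3, "linear": [0, 0, -0.07], "delta_rot": [0, 0, 0]}, {"gripper": -0.3, "linear": [0, 0, -0.0885], "delta_rot": [0, 0, 0]}, {"gripper": -0.3, "linear": [0, 0, -0.0885], "delta_rot": [0, 0, 0]}, {"gripper": 0.2, "linear": [0, 0, -0.0885], "delta_rot": [0, 0, 0]}, {"gripper": 0.5, "linear": [0, 0, -0.0885], "delta_rot": [0, 0, 0]}, {"gripper": 1, "linear": [0, 0, -0.0885], "delta_rot": [0, 0, 0]}, {"gripper": 1, "linear": [0, 0, -0.0885], "delta_rot": [0, 0, 0]}])

```text
clock: 25.35
position: [0.3877, -0.1885, 0.0365]
ee_rot: [0.001, 0.982, -0.189, 0.002]
contact_force: [-0.8, 0.0, 6.6]
width: 0.0232
gripper_force: 59.4
```

Emit:
send_rows(increments=[{"gripper": 1, "linear": [0, 0, 0], "delta_rot": [0, 0, 0]}, {"gripper": 1, "linear": [0, 0, 0], "delta_rot": [0, 0, 0]}, {"gripper": 1, "linear": [0, 0, 0], "delta_rot": [0, 0, 0]}, {"gripper": 1, "linear": [0, 0, 0], "delta_rot": [0, 0, 0]}])

```text
clock: 25.75
position: [0.3878, -0.1885, 0.0365]
ee_rot: [0.001, 0.982, -0.189, 0.002]
contact_force: [0.2, -0.2, 7.8]
width: 0.0232
gripper_force: 59.4
```

Emit:
send_rows(increments=[{"gripper": 1, "linear": [0, 0, 0.03], "delta_rot": [0, 0, 0]}, {"gripper": 1, "linear": [0, 0, 0.07], "delta_rot": [0, 0, 0]}, {"gripper": 1, "linear": [0, 0, 0.11], "delta_rot": [0, 0, -0.1]}, {"gripper": 1, "linear": [0.02, 0, 0.15], "delta_rot": [0, 0, -0.2]}, {"gripper": 1, "linear": [0.06, -0.02, 0.15], "delta_rot": [0, 0, -0.33]}, {"gripper": 1, "linear": [0.1, -0.04, 0.15], "delta_rot": [0, 0, -0.475]}, {"gripper": 1, "linear": [0.14, -0.06, 0.15], "delta_rot": [0, 0, -0.475]}, {"gripper": 1, "linear": [0.14, -0.06, 0.15], "delta_rot": [0, 0, -0.475]}])

```text
clock: 26.55
position: [0.5314, -0.2504, 0.1847]
ee_rot: [0.0, 0.91, -0.415, 0.003]
contact_force: [-0.7, -0.2, -0.4]
width: 0.0232
gripper_force: 59.6
```

Run:
```python
from h import *
s=get_state();print(s["position"].round(4),np.degrees(2*np.arctan2(s["ee_rot"][2],s["ee_rot"][1])),s["width"],s["contact_force"])
```

```text
[ 0.5314 -0.2504  0.1847] -48.99216736994006 0.023203040637624947 [-0.68036301 -0.20355588 -0.38639108]
```

Emit:
send_rows(increments=[{"gripper": 1, "linear": [0.035, -0.026, 0], "delta_rot": [0, 0, 0]}, {"gripper": 1, "linear": [0.046, -0.034, 0], "delta_rot": [0, 0, 0]}, {"gripper": 1, "linear": [0.046, -0.034, -0.03], "delta_rot": [0, 0, 0]}, {"gripper": 1, "linear": [0.046, -0.034, -0.06], "delta_rot": [0, 0, 0]}, {"gripper": 1, "linear": [0.046, -0.034, -0.075], "delta_rot": [0, 0, 0]}, {"gripper": 1, "linear": [0.046, -0.034, -0.082], "delta_rot": [0, 0, 0]}, {"gripper": 1, "linear": [0.046, -0.034, -0.082], "delta_rot": [0, 0, 0]}, {"gripper": 1, "linear": [0.046, -0.034, -0.082], "delta_rot": [0, 0, 0]}])

```text
clock: 27.35
position: [0.5726, -0.2816, 0.104]
ee_rot: [0.0, 0.91, -0.415, 0.001]
contact_force: [0.2, 0.6, -1.9]
width: 0.023
gripper_force: 59.6
```

Run:
```python
from h import *
s=get_state();print(s["position"].round(4),np.degrees(2*np.arctan2(s["ee_rot"][2],s["ee_rot"][1])),s["width"],s["contact_force"])
```

```text
[ 0.5726 -0.2816  0.104 ] -48.99343831245494 0.02303002897616441 [ 0.18718152  0.5572694  -1.86445033]
```

Emit:
send_rows(increments=[{"gripper": 1, "linear": [0.0045, -0.003, 0], "delta_rot": [0, 0, 0]}, {"gripper": 1, "linear": [0.0045, -0.003, -0.003], "delta_rot": [0, 0, 0]}, {"gripper": 1, "linear": [0.0045, -0.003, -0.006], "delta_rot": [0, 0, 0]}, {"gripper": 1, "linear": [0.0045, -0.003, -0.008], "delta_rot": [0, 0, 0]}, {"gripper": 1, "linear": [0.0045, -0.003, -0.008], "delta_rot": [0, 0, 0]}])

```text
clock: 27.85
position: [0.577, -0.2846, 0.0965]
ee_rot: [0.0, 0.91, -0.415, 0.001]
contact_force: [-1.8, -0.3, 6.6]
width: 0.0231
gripper_force: 60.5
```

Run:
```python
from h import *
s=get_state();print(s["position"].round(4),s["width"],s["contact_force"])
```

```text
[ 0.577  -0.2846  0.0965] 0.023120158576243124 [-1.77036704 -0.30362716  6.62173172]
```

Emit:
send_rows(increments=[{"gripper": 0.5, "linear": [0, 0, 0], "delta_rot": [0, 0, 0]}, {"gripper": 0.3, "linear": [0, 0, 0], "delta_rot": [0, 0, 0]}, {"gripper": 0.1, "linear": [0, 0, 0], "delta_rot": [0, 0, 0]}, {"gripper": 0, "linear": [0, 0, 0], "delta_rot": [0, 0, 0]}, {"gripper": 0, "linear": [0, 0, 0.015], "delta_rot": [0, 0, 0]}, {"gripper": 0, "linear": [0, 0, 0.05], "delta_rot": [0, 0, 0]}, {"gripper": 0, "linear": [0, 0, 0.1], "delta_rot": [0, 0, 0]}, {"gripper": 0, "linear": [0, 0, 0.15], "delta_rot": [0, 0, 0]}])

```text
clock: 28.65
position: [0.5762, -0.284, 0.2454]
ee_rot: [-0.0, 0.91, -0.415, -0.001]
contact_force: [1.2, -0.2, 0.4]
width: 0.0428
gripper_force: 0.0
```

Emit:
send_rows(increments=[{"gripper": -0.3, "linear": [-0.144, 0.028, 0.01], "delta_rot": [0, 0, -0.163]}, {"gripper": -0.3, "linear": [-0.144, 0.028, 0.01], "delta_rot": [0, 0, -0.163]}, {"gripper": -0.3, "linear": [-0.144, 0.028, 0.01], "delta_rot": [0, 0, -0.163]}, {"gripper": -0.3, "linear": [-0.144, 0.028, 0.01], "delta_rot": [0, 0, -0.163]}, {"gripper": -0.3, "linear": [-0.144, 0.028, 0.01], "delta_rot": [0, 0, -0.163]}, {"gripper": -0.3, "linear": [-0.144, 0.028, 0.01], "delta_rot": [0, 0, -0.163]}])

```text
clock: 29.25
position: [0.4337, -0.2569, 0.2549]
ee_rot: [-0.0, 0.873, -0.487, 0.001]
contact_force: [-0.2, -0.5, -0.5]
width: 0.0557
gripper_force: 0.0
```

Run:
```python
from h import *
s=get_state();print(s["position"].round(4),np.degrees(2*np.arctan2(s["ee_rot"][2],s["ee_rot"][1])),s["qpos"].round(2))
d=cam("wrist"); hs=d["hsv"]; cv2.imwrite("pics/w10.png",d["pixels"])
m=(hs[...,0]>6)&(hs[...,0]<22)&(hs[...,1]>60)&(hs[...,1]<150); m=cv2.morphologyEx(m.astype(np.uint8),cv2.MORPH_OPEN,np.ones((3,3)))
for c,st,mk in blobs(m,600):
    for z in (.024,.084):
        q=cast(d,np.argwhere(mk)[:,::-1],z)[:,:2].astype(np.float32); print(z,c.round(0),st,cv2.minAreaRect(q))
```

```text
[ 0.4337 -0.2569  0.2549] -58.336525935830856 [-0.67  0.15  1.61  0.    1.38  1.92]
0.024 [154.  87.] [    0     0   399   176 19620] ((0.6135000586509705, -0.2529226541519165), (0.4738326072692871, 0.1109466701745987), 42.546268463134766)
0.084 [154.  87.] [    0     0   399   176 19620] ((0.5901883244514465, -0.2626662850379944), (0.3978523313999176, 0.09315604716539383), 42.546268463134766)
0.024 [325. 141.] [ 303  110   45   63 2789] ((0.4482937455177307, -0.2837253212928772), (0.050365298986434937, 0.0695427805185318), 31.622793197631836)
0.084 [325. 141.] [ 303  110   45   63 2789] ((0.4514733850955963, -0.288529634475708), (0.04228906333446503, 0.05839141458272934), 31.622835159301758)
```

Emit:
send_rows(increments=[{"gripper": -0.3, "linear": [0.0145, -0.0265, -0.05], "delta_rot": [0, 0, 0]}, {"gripper": -0.3, "linear": [0.0145, -0.0265, -0.1], "delta_rot": [0, 0, 0]}, {"gripper": -0.3, "linear": [0.0145, -0.0265, -0.14], "delta_rot": [0, 0, 0]}, {"gripper": -0.3, "linear": [0.0145, -0.0265, -0.18], "delta_rot": [0, 0, 0]}, {"gripper": -0.3, "linear": [0.0145, -0.0265, -0.208], "delta_rot": [0, 0, 0]}, {"gripper": -0.3, "linear": [0.0145, -0.0265, -0.221], "delta_rot": [0, 0, 0]}, {"gripper": -0.3, "linear": [0.0145, -0.0265, -0.221], "delta_rot": [0, 0, 0]}, {"gripper": -0.3, "linear": [0.0145, -0.0265, -0.221], "delta_rot": [0, 0, 0]}])

```text
clock: 30.1
position: [0.4482, -0.2833, 0.0334]
ee_rot: [-0.0, 0.873, -0.487, -0.0]
contact_force: [0.3, -0.2, 0.2]
width: 0.0557
gripper_force: 0.0
```

Emit:
send_rows(increments=[{"gripper": 0.2, "linear": [0, 0, 0], "delta_rot": [0, 0, 0]}, {"gripper": 0.5, "linear": [0, 0, 0], "delta_rot": [0, 0, 0]}, {"gripper": 1, "linear": [0, 0, 0], "delta_rot": [0, 0, 0]}, {"gripper": 1, "linear": [0, 0, 0], "delta_rot": [0, 0, 0]}, {"gripper": 1, "linear": [0, 0, 0], "delta_rot": [0, 0, 0]}, {"gripper": 1, "linear": [0, 0, 0], "delta_rot": [0, 0, 0]}, {"gripper": 1, "linear": [0, 0, 0], "delta_rot": [0, 0, 0]}])

```text
clock: 30.8
position: [0.4481, -0.2835, 0.0349]
ee_rot: [0.0, 0.873, -0.487, 0.001]
contact_force: [0.6, 1.3, 5.9]
width: 0.0233
gripper_force: 59.7
```

Emit:
send_rows(increments=[{"gripper": 1, "linear": [0, 0, 0.03], "delta_rot": [0, 0, 0]}, {"gripper": 1, "linear": [0, 0, 0.07], "delta_rot": [0, 0, 0]}, {"gripper": 1, "linear": [0, 0, 0.11], "delta_rot": [0, 0, 0]}, {"gripper": 1, "linear": [0, 0, 0.14], "delta_rot": [0, 0, 0.08]}, {"gripper": 1, "linear": [0.02, -0.03, 0.14], "delta_rot": [0, 0, 0.163]}, {"gripper": 1, "linear": [0.045, -0.06, 0.14], "delta_rot": [0, 0, 0.163]}, {"gripper": 1, "linear": [0.052, -0.065, 0.14], "delta_rot": [0, 0, 0.163]}, {"gripper": 1, "linear": [0.052, -0.065, 0.14], "delta_rot": [0, 0, 0.163]}])

```text
clock: 31.6
position: [0.4993, -0.3483, 0.1728]
ee_rot: [-0.0, 0.91, -0.415, -0.001]
contact_force: [-0.9, 0.2, -0.7]
width: 0.0232
gripper_force: 59.2
```

Run:
```python
from h import *
s=get_state();print(s["position"].round(4),np.degrees(2*np.arctan2(s["ee_rot"][2],s["ee_rot"][1])),s["width"],s["contact_force"])
```

```text
[ 0.4993 -0.3483  0.1728] -49.033968760624 0.02320329428007606 [-0.85947943  0.23149335 -0.74594025]
```

Emit:
send_rows(increments=[{"gripper": 1, "linear": [0.0015, -0.001, -0.03], "delta_rot": [0, 0, 0]}, {"gripper": 1, "linear": [0.0015, -0.001, -0.055], "delta_rot": [0, 0, 0]}, {"gripper": 1, "linear": [0.0015, -0.001, -0.067], "delta_rot": [0, 0, 0]}, {"gripper": 1, "linear": [0.0015, -0.001, -0.072], "delta_rot": [0, 0, 0]}, {"gripper": 1, "linear": [0.0015, -0.001, -0.072], "delta_rot": [0, 0, 0]}, {"gripper": 1, "linear": [0.0015, -0.001, -0.072], "delta_rot": [0, 0, 0]}])

```text
clock: 32.2
position: [0.5011, -0.3491, 0.1029]
ee_rot: [0.0, 0.91, -0.415, 0.001]
contact_force: [0.7, 0.4, -1.5]
width: 0.0231
gripper_force: 59.2
```

Run:
```python
from h import *
s=get_state();print(s["position"].round(4),s["width"],s["contact_force"])
```

```text
[ 0.5011 -0.3491  0.1029] 0.023081227757176092 [ 0.74845507  0.43463401 -1.47606561]
```

Emit:
send_rows(increments=[{"gripper": 1, "linear": [0, 0, -0.003], "delta_rot": [0, 0, 0]}, {"gripper": 1, "linear": [0, 0, -0.006], "delta_rot": [0, 0, 0]}, {"gripper": 1, "linear": [0, 0, -0.0085], "delta_rot": [0, 0, 0]}, {"gripper": 1, "linear": [0, 0, -0.0085], "delta_rot": [0, 0, 0]}, {"gripper": 1, "linear": [0, 0, -0.009], "delta_rot": [0, 0, 0]}])

```text
clock: 32.7
position: [0.501, -0.3491, 0.0949]
ee_rot: [0.0, 0.91, -0.415, 0.001]
contact_force: [-1.4, 3.4, 12.0]
width: 0.0238
gripper_force: 61.0
```

Run:
```python
from h import *
s=get_state();print(s["position"].round(4),s["width"],s["contact_force"])
```

```text
[ 0.501  -0.3491  0.0949] 0.02382869438376279 [-1.38819164  3.37348258 12.00852633]
```

Emit:
send_rows(increments=[{"gripper": 1, "linear": [0, 0, 0.001], "delta_rot": [0, 0, 0]}, {"gripper": 0.5, "linear": [0, 0, 0.001], "delta_rot": [0, 0, 0]}, {"gripper": 0.2, "linear": [0, 0, 0.001], "delta_rot": [0, 0, 0]}, {"gripper": 0, "linear": [0, 0, 0.001], "delta_rot": [0, 0, 0]}, {"gripper": 0, "linear": [0, 0, 0.015], "delta_rot": [0, 0, 0]}, {"gripper": 0, "linear": [0, 0, 0.05], "delta_rot": [0, 0, 0]}, {"gripper": 0, "linear": [0, 0, 0.1], "delta_rot": [0, 0, 0]}, {"gripper": 0, "linear": [0, 0, 0.15], "delta_rot": [0, 0, 0]}])

```text
clock: 33.5
position: [0.5002, -0.3485, 0.2433]
ee_rot: [-0.0, 0.91, -0.415, -0.001]
contact_force: [0.7, -0.3, 0.2]
width: 0.0425
gripper_force: 0.0
```

Emit:
send_rows(increments=[{"gripper": 0, "linear": [-0.3, -0.05, 0.03], "delta_rot": [0, 0, 0]}, {"gripper": 0, "linear": [-0.3, -0.05, 0.03], "delta_rot": [0, 0, 0]}, {"gripper": 0, "linear": [-0.3, -0.05, 0.03], "delta_rot": [0, 0, 0]}, {"gripper": 0, "linear": [-0.3, -0.05, 0.03], "delta_rot": [0, 0, 0]}, {"gripper": 0, "linear": [-0.3, -0.05, 0.03], "delta_rot": [0, 0, 0]}, {"gripper": 0, "linear": [-0.3, -0.05, 0.03], "delta_rot": [0, 0, 0]}, {"gripper": 0, "linear": [-0.3, -0.05, 0.03], "delta_rot": [0, 0, 0]}, {"gripper": 0, "linear": [-0.3, -0.05, 0.03], "delta_rot": [0, 0, 0]}])

```text
clock: 34.3
position: [0.1996, -0.3992, 0.2729]
ee_rot: [0.0, 0.909, -0.416, 0.0]
contact_force: [0.1, 0.0, 0.2]
width: 0.0426
gripper_force: 0.0
```

Run:
```python
from h import *
t=cam("top"); d=cam("side")
a=cv2.resize(t["pixels"][110:260,170:510],(800,353)); b=cv2.resize(d["pixels"][120:350,230:440],(220,240)); c=cv2.resize(d["pixels"][120:200,270:400],(390,240))
cv2.imwrite("pics/fin.png",np.vstack([a,np.hstack([b,c,np.zeros((240,190,3),np.uint8)])]))
```

```text
(no output)
```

View pics/fin.png

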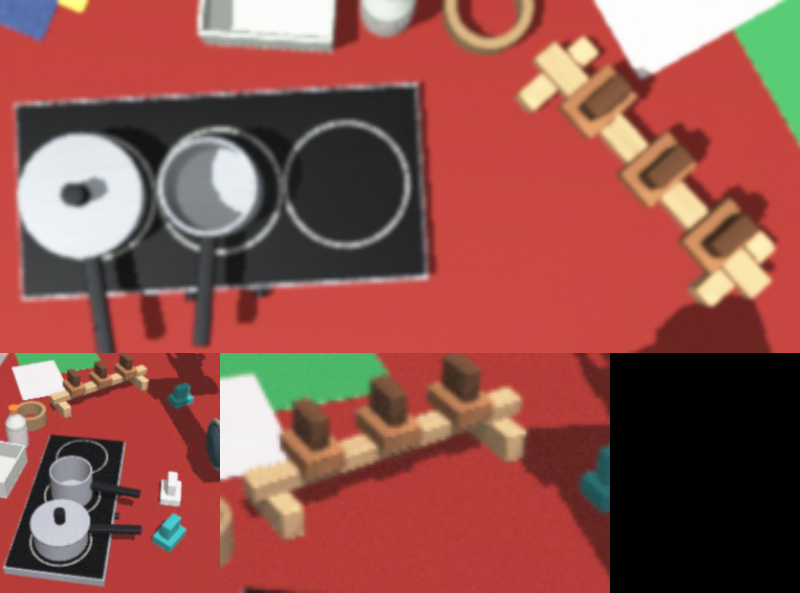

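The final view shows the lidded wax pot in the left ring, the rinse pot in the heating ring and three stamps standing level across the rail. The tub, glue bottle and tape roll are untouched. I'll do a last numeric check of the rinse pot and then hand in.

Run:
```python
from h import *
from rig import sign_off
t=cam("top")
p=cast(t,[259.1,189.2],.118)[0]; print(p.round(4))
if np.hypot(p[0]-.559,p[1]-.2045)<.012: print(sign_off())
```

```text
[0.5578 0.2031 0.118 ]
the job is handed in; nothing more can be done
None
```

The job is done and handed in: the lidded wax pot is in the left resting ring, the rinse pot is in the heating ring, and all three stamps stand upright across the drying rail.

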